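Pack a beer gift tray in the squaring corner

TASK

Get this gift tray ready for its sleeve: slide it snugly into the corner of the aluminium stops so that it sits square and flush against both of them, and pack the blue-label bottle from the labelling cradle and the bottle opener into the nests cut to their shapes, each lying fully home with neck and steel head in their own ends. Lay the bottle in gently, keep the glass that is already packed in its nest, and do not disturb the red-label bottle, the tasting glass or the beer mats on the bench.

Things in the scene. Friction and masses are not known exactly. Their poses are not given: they have to be found in the camera images.
- stops: Fixed L of two aluminium bars, 25 mm high, 22 thick. Origin: inner corner at bench level; x points roughly away from the robot, y roughly to its left. Far bar: inner face is the plane x = 0, from y = -22 to 300 mm, thickness at x > 0. Side bar: inner face is the plane y = 0, from x = 0 to -180 mm, thickness at y < 0. The tray belongs at x < 0, y > 0.
- tray: Loose plywood tray 180 (x) x 280 (y) x 30 mm, about 0.35 kg empty, nests open upward. Origin: centre of underside; axes within 0.2 rad of the stops' at first. Flush with both stops it lies at x = -90, y = 140 mm in their frame, axes parallel. Bottle nest on the near side (tray x = -42), opener nest (-y) and glass nest (+y) on the far side. Plain edges can be pushed.
- bottle_nest (a point): Where bottle's origin lies when home (tray x -42, y -31, z 35 mm), bottle x along tray +y. Nest: 62 mm wide, floor 5 mm above the bench, tapered to a 34 mm neck slot at +y. A thumb cut-out, floor 9 mm above the bench, crosses it from the near edge to tray x = +20, over tray y = -57 to -5, and leaves room for fingers on both sides of the bottle.
- cap_nest (a point): Point in the tray where bottle_cap lies when the bottle is home (144 mm from bottle_nest along the tray's +y).
- opener_nest (a point): Where opener's origin lies when home (tray x 45, y -18, z 19 mm), on the nest's floor, opener x along tray -y. Nest 11 mm deep: the handle then stands 11 mm above the tray's top. Handle slot 27 mm wide, head pocket 47 mm wide, 4 mm play lengthways at each end.
- head_nest (a point): Point in the tray where opener_head lies when the opener is home (100 mm from opener_nest along the tray's -y).
- glass_nest (a point): Point in the tray where the origin of glass lies while the glass is in its nest.
- cradle: Fixed labelling cradle: plywood base 150 x 100 x 10 mm, two grey V saddles 8 mm thick and 47 mm high at x = -66 and +41 mm, foot stop 66 mm high at x = -91 mm. Origin on the bench under the lying bottle's origin, x along the bottle to its neck. Between the saddles there is room for fingers.
- bottle: Full brown beer bottle, sky-blue label, white cap, lying in the cradle; 0.56 kg, 229 mm long. Body 60 mm in diameter for 135 mm from the foot, shoulder 37 mm, neck about 30 mm. Origin on its axis, 85 mm from the foot, near the centre of mass: 57 mm above the bench in the cradle, 35 mm when home. x along the axis to the cap; it may be rolled about x.
- bottle_cap (a point): Centre of the bottle's cap end, 144 mm from the origin of bottle along its x axis.
- opener: Bottle opener lying flat on the bench, 0.09 kg, 152 mm long: wooden handle 104 x 22 x 22 mm, then a flat steel head 48 mm long, 42 mm wide and 4 mm thick. Origin: centre of the handle's underside; x axis along the handle towards the head (head from x = 52 to 100 mm), z up.
- opener_head (a point): Middle of the tip of the opener's steel head, at the level of the handle's underside, 100 mm from the origin of opener.
- glass: Clear tasting glass with an orange band, 52 mm in diameter and 84 mm long, lying already packed in its nest in the tray. Origin at its centre. It stands up to 57 mm above the bench.
- red_bottle: Bystander: bottle with a red label standing on the bench, 60 mm in diameter, 229 mm high. Origin: centre of its foot.
- tasting_glass: Bystander: empty tasting glass with an orange band standing on the bench, 52 mm in diameter, 84 mm high. Origin: centre of its foot.
- beer_mats: Bystander: stack of beer mats on the bench, 93 x 93 x 24 mm. Origin: centre of its underside.
There are look-alikes about, which are no part of the job. Leave any turquoise or yellow look-alike of the glass alone.

How it is judged:
By the outcome, as a careful person would: the job done as asked, in the order asked, and still so for the second after the job is handed in, with the robot touching nothing.
It also fails if it takes over 66 s, if anything falls off the work surface, if the arm or the gripper's body presses on something with over 40 N, if the wrist force passes 120 N, or if a joint passes its speed limit or range.

ROBOT

A 6-joint arm with a two-finger parallel gripper is mounted at the origin on the work surface. World frame = base frame: x ahead of the robot, y to its left, z up, the work surface at z = 0. Lengths are in m, angles in rad, forces in N, time in s.
With the tool pointing down it reaches from about 0.275 to 0.975 m from the base axis. Payload 8.4 kg.
Tool frame: the origin (TCP) lies on the centre line of the jaws, within the pads' length; the fingertips stand 14 mm ahead of it and the grasp point (between the pads) lies 5 mm behind it; z points along the fingers, y is the line along which they close (so a half turn about z gives the same grasp; the last joint's range is limited). The gripper opens to 92 mm and grips with 3 to 60 N. Pads are 20 mm wide; open, the fingers measure 128 mm over their backs; the gripper's body (75 mm by 189 mm) begins 69 mm behind the grasp point.
Start: joints at [-1.227, 0.353, 1.633, -0, 1.155, -0.002], TCP at [0.212, -0.588, 0.229] pointing down, gripper open.
Joint ranges: [-2.63, 2.63], [-0.92, 2.1], [0.06, 2.66], [-1.3, 4.44], [0, 2.69], [-3.02, 3.02]. Speed limits (rad/s): [2.22, 2.22, 2.79, 3.14, 3.14, 3.14].

INTERFACE

Orientations are given as [roll, pitch, yaw] about the fixed x, y, z axes, in that order (R = Rz(yaw) Ry(pitch) Rx(roll)).
In Python, from station import sense, grab_frame, job_done gives the robot as it stands.
- The arm moves only by the shell command python3 -m handwheel 'ROWS'. ROWS is JSON, a list of rows, each a list of 7 numbers: the shift along the tool's x, y, z in mm, then the turn, a rotation vector about the tool's x, y, z in degrees, then the finger opening in mm, from 0 to 91.9. In form: [[dx, dy, dz, ax, ay, az, gripper], ...]. A call has 1 to 5 rows; each row shifts and turns the commanded pose from where the row before left it, along the tool's axes as they then stand; what a row does not reach is not made up. A row lasts 1/12 s, in which the tool goes at most 41.7 mm and 7.16 degrees, less where a joint would pass 70% of its speed; a pose out of reach is approached as far as the arm can. A call with a gripper value outside its range is refused whole. The fingers move at their own pace and stop on an object; the grip force is fixed at half the most. Time passes only in rows, so rows that do not move let the fingers close. It gives the time, the measured TCP pose, the force, the opening and the grip force at its end, in the units of the state.
- sense(): the state, without advancing time (a new reading comes with each control period).
- grab_frame(name): name is "scene" or "side" or "wrist"; returns a dict with "frame" (480x640x3 uint8, red, green, blue), "K" (3x3 intrinsics, pixels), "cam_to_world" (4x4, takes a point from camera to world coordinates); the wrist camera has in their place "hand_eye" (4x4, takes a point from camera to tool coordinates, whose origin is the TCP and whose axes are the flange's). Camera axes: x right, y down, z forward; pixel columns grow to the right and rows downward; lengths in m; the calibration is good to about 2 mm. The wrist camera is an equidistant fisheye: a pixel r from the principal point sees the ray r / f radians off the axis. A picture is of the moment at which its call begins: read the wrist's pose just before it. There is no depth.
- job_done(): hands the job in; it is judged then, once.
The state is a dict: "clock": time; "joint_positions": joint angles; "qd": joint speeds; "joint_torque": joint torques, N m; "tcp_pos": TCP position; "tool_rot": TCP orientation; "wrist_force": force on the tool from outside, world axes, zero at the start; "ft_torque": the same for the moment, N m; "gripper_width": opening from 0.0 (shut) to 1.0 (fully open); "finger_force": force on a finger pad.
Only numpy, scipy, OpenCV 4.12 (cv2) and the standard library are available. Lean on these libraries where they do the work, as an engineer would, in place of code of your own. Each camera call takes 0.05 s, during which the arm holds its last target. There are 200 camera calls.

## Working session

There is one attempt and no reset: what is moved stays moved. The work goes in short steps, Python scripts to look and compute and a shell command to move; the robot and the scene stay as the last step left them, time stands still between calls to the robot, and variables do not carry over. Pictures are saved under pics/ and viewed, at most 10 in all, crops included, and the job is handed in when it is done.

```bash
mkdir -p pics; ls
python3 - <<'E'
from station import *
import cv2
s=sense();print(s)
for n in("scene","side","wrist"):
    f=grab_frame(n);cv2.imwrite(f"pics/{n}0.png",f["frame"][:,:,::-1])
    print(n,f["K"],f.get("cam_to_world",f.get("hand_eye")))
E
```

```text
pics
{'clock': 0.0, 'joint_positions': array([-1.22739915e+00,  3.53629995e-01,  1.63413424e+00, -3.63294401e-06,
        1.15522796e+00, -2.39926089e-03]), 'qd': array([-0.00023178, -0.00060496, -0.00082677,  0.00079492, -0.00110109,
        0.00047243]), 'joint_torque': array([ 1.10864653e-04, -5.93843222e+01, -3.34224594e+01,  6.95053395e-02,
        2.30929937e-02, -1.15286884e-04]), 'tcp_pos': array([ 0.21167619, -0.58754391,  0.22787499]), 'tool_rot': array([-3.14019311e+00, -3.61930788e-08,  3.45797904e-01]), 'wrist_force': array([-0.06955127, -0.35124092,  0.18276573]), 'ft_torque': array([0.02499401, 0.01824404, 0.00016008]), 'finger_force': 0.0, 'gripper_width': 1.002050945083975}
scene [[450.87590792   0.         316.28510723]
 [  0.         450.87590792 233.52146749]
 [  0.           0.           1.        ]] [[ 0.3675841   0.56227816 -0.74075988  1.26418647]
 [ 0.92987032 -0.23500868  0.28304084 -0.266825  ]
 [-0.01493732 -0.79285193 -0.60923123  0.63658027]
 [ 0.          0.          0.          1.        ]]
side [[596.65261      0.         321.76850147]
 [  0.         596.65261    243.18897663]
 [  0.           0.           1.        ]] [[-0.96209835 -0.17062182  0.21273211  0.31023648]
 [-0.2721486   0.65043562 -0.70913232  0.89303775]
 [-0.0173751  -0.74014978 -0.67221753  0.92331138]
 [ 0.          0.          0.          1.        ]]
wrist [[371.64829954   0.         325.23364381]
 [  0.         371.64829954 240.17416003]
 [  0.           0.           1.        ]] [[ 4.46973625e-04 -9.54740586e-01 -2.97439430e-01  8.39394800e-02]
 [ 9.99999733e-01  5.98442845e-04 -4.18183179e-04  3.17526448e-04]
 [ 5.77256952e-04 -2.97439164e-01  9.54740599e-01 -1.55399849e-01]
 [ 0.00000000e+00  0.00000000e+00  0.00000000e+00  1.00000000e+00]]
```

View pics/scene0.png

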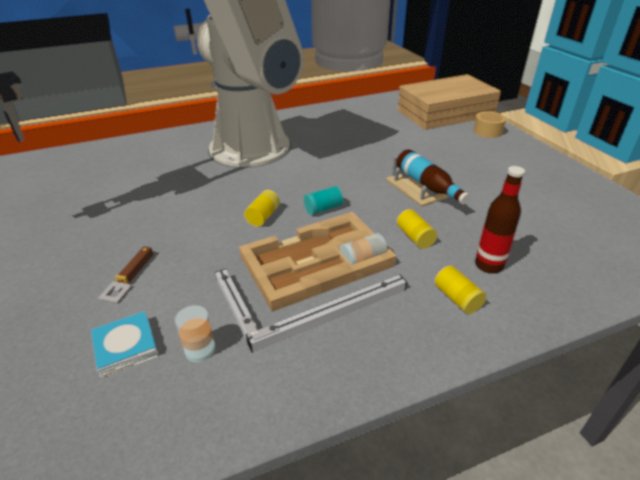

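View pics/side0.png

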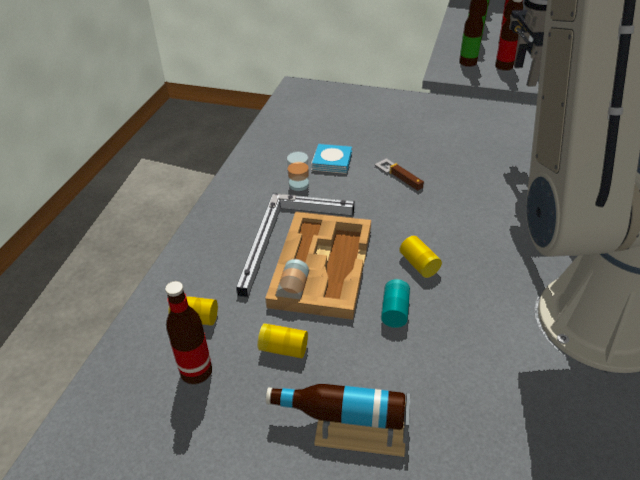

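The scene view shows the tray (corners near 240,255 / 355,214 / 395,257 / 272,300), the stops' corner near (250,335), the opener at (130,272) and the bottle in its cradle at (430,175). The side view shows the tray at (320,265), the stops' corner at (277,197), the opener at (400,172) and the bottle at (340,405), with its cap at (270,396).

```bash
cat > h.py <<'E'
import numpy as np,cv2
from station import *
from scipy.spatial.transform import Rotation as R
def tool(s=None):
    s=s or sense();T=np.eye(4);T[:3,:3]=R.from_euler('xyz',s["tool_rot"]).as_matrix();T[:3,3]=s["tcp_pos"];return T
def snap(n,name=None):
    s=sense();f=grab_frame(n);C=f["cam_to_world"] if n!="wrist" else tool(s)@f["hand_eye"]
    if name:cv2.imwrite(f"pics/{name}.png",f["frame"][:,:,::-1])
    return dict(img=f["frame"],K=f["K"],C=C,fish=n=="wrist")
def rays(c,px):
    px=np.atleast_2d(np.float64(px));K=c["K"];u=(px-K[:2,2])/K[0,0]
    if c["fish"]:
        r=np.linalg.norm(u,axis=1,keepdims=True)+1e-12;d=np.c_[u/r*np.sin(r),np.cos(r)]
    else:d=np.c_[u,np.ones(len(u))]
    d/=np.linalg.norm(d,axis=1,keepdims=True);return c["C"][:3,3],d@c["C"][:3,:3].T
def onz(c,px,z):
    o,d=rays(c,px);return (o+d*((z-o[2])/d[:,2])[:,None])
def tri(obs):  # [(cam,px)...] -> point, residual mm
    A=np.zeros((3,3));b=np.zeros(3);L=[]
    for c,p in obs:
        o,d=rays(c,p);d=d[0];P=np.eye(3)-np.outer(d,d);A+=P;b+=P@o;L.append((P,o))
    x=np.linalg.solve(A,b);return x,[1e3*np.linalg.norm(P@(x-o)) for P,o in L]
def proj(c,X):
    X=np.atleast_2d(X);p=(X-c["C"][:3,3])@c["C"][:3,:3]
    if c["fish"]:
        r=np.linalg.norm(p[:,:2],axis=1);a=np.arctan2(r,p[:,2]);u=p[:,:2]/r[:,None]*a[:,None]
    else:u=p[:,:2]/p[:,2:]
    return u*c["K"][0,0]+c["K"][:2,2]
def toolmove(target):  # world displacement (mm) -> tool axes
    return tool()[:3,:3].T@np.asarray(target,float)
E
python3 - <<'E'
from h import *
np.set_printoptions(precision=4,suppress=True)
a=snap("scene");b=snap("side")
P=dict(trayA=((240,252),(371,219)),trayfar=((355,214),(355,312)),stopcorner=((248,337),(278,198)),sideend=((218,272),(353,205)),farend=((405,283),(242,291)),
 cap=((461,197),(269,396)),op_handle=((148,249),(423,186)),op_head=((108,298),(378,163)),red=((491,268),(193,378)),tg=((198,352),(299,187)))
for k,(p,q) in P.items():
    x,r=tri([(a,p),(b,q)]);print(k,x,np.round(r,1))
for c in(a,b):
    hsv=cv2.cvtColor(c["img"],cv2.COLOR_RGB2HSV)
    for nm,lo,hi in(("blue",(95,90,60),(112,255,255)),("teal",(82,90,60),(94,255,255)),("yel",(25,120,80),(34,255,255))):
        n,l,st,ce=cv2.connectedComponentsWithStats(cv2.inRange(hsv,lo,hi))
        print(nm,[(ce[i].round(),st[i,4]) for i in range(1,n) if st[i,4]>60])
E
```

```text
trayA [ 0.5089 -0.1585  0.0238] [6. 6.]
trayfar [0.4784 0.1281 0.0239] [4.9 4.9]
stopcorner [ 0.7447 -0.1961  0.0191] [2.8 2.8]
sideend [ 0.5596 -0.2112  0.0213] [1.1 1.1]
farend [0.721  0.1228 0.0146] [3.8 3.8]
cap [0.5635 0.368  0.0571] [3.9 3.9]
op_handle [ 0.4103 -0.3393  0.0109] [1.6 1.6]
op_head [ 0.5401 -0.4223  0.0084] [3.6 3.6]
red [ 0.735   0.3309 -0.0084] [1.2 1.2]
tg [ 0.7202 -0.2838 -0.0072] [1.5 1.5]
blue [(array([125.,  25.]), np.int32(7443)), (array([302.,  20.]), np.int32(868)), (array([400.,  22.]), np.int32(447)), (array([592.,  75.]), np.int32(10375)), (array([406., 160.]), np.int32(73)), (array([418., 167.]), np.int32(349)), (array([452., 190.]), np.int32(105)), (array([122., 339.]), np.int32(1485))]
teal [(array([323., 200.]), np.int32(787))]
yel [(array([262., 208.]), np.int32(744)), (array([417., 229.]), np.int32(882)), (array([460., 289.]), np.int32(1317))]
blue [(array([333., 156.]), np.int32(531)), (array([357., 406.]), np.int32(1152)), (array([286., 397.]), np.int32(227)), (array([383., 409.]), np.int32(284))]
teal [(array([395., 303.]), np.int32(1175))]
yel [(array([420., 256.]), np.int32(980)), (array([204., 309.]), np.int32(548)), (array([282., 340.]), np.int32(1276))]
```

```bash
m="python3 -m handwheel"; 
python3 -m handwheel '[[0,0,0,0,0,5.1,91],[0,0,0,0,0,5.1,91],[0,0,0,0,0,5.1,91],[30,-21,-2,0,0,0,91],[30,-21,-2,0,0,0,91]]'
python3 -m handwheel '[[30,-21,-2,0,0,0,91],[30,-21,-2,0,0,0,91],[30,-21,-2,0,0,0,91],[30,-21,-2,0,0,0,91],[30,-21,-2,0,0,0,91]]'
python3 -m handwheel '[[30,-21,-2,0,0,0,91],[30,-21,-2,0,0,0,91],[0,0,0,0,0,0,91],[0,0,0,0,0,0,91]]'
python3 - <<'E'
from h import *
import pickle
s=sense();print(s["clock"],s["tcp_pos"],s["tool_rot"])
pickle.dump(snap("wrist","w1"),open("w1.pkl","wb"))
E
python3 -m handwheel '[[16,-34,-5,0,0,0,91],[16,-34,-5,0,0,0,91],[16,-34,-5,0,0,0,91],[16,-34,-5,0,0,0,91],[16,-34,-5,0,0,0,91]]'
python3 -m handwheel '[[16,-34,-5,0,0,0,91],[16,-34,-5,0,0,0,91],[16,-34,-5,0,0,0,91],[16,-34,-5,0,0,0,91],[16,-34,-5,0,0,0,91]]'
python3 -m handwheel '[[0,0,0,0,0,0,91],[0,0,0,0,0,0,91]]'
python3 - <<'E'
from h import *
import pickle
s=sense();print(s["clock"],s["tcp_pos"],s["tool_rot"])
pickle.dump(snap("wrist","w2"),open("w2.pkl","wb"))
E
```

```text
clock: 0.67
tcp_pos: [0.2678, -0.5416, 0.2323]
tool_rot: [-3.141, 0.0, 0.075]
wrist_force: [1.6, -0.9, -0.1]
gripper_width: 0.989
finger_force: 0.0
clock: 1.08
tcp_pos: [0.4108, -0.4236, 0.2427]
tool_rot: [3.141, -0.0, 0.079]
wrist_force: [1.1, -0.8, -0.8]
gripper_width: 0.985
finger_force: 0.0
clock: 1.42
tcp_pos: [0.4674, -0.3771, 0.2465]
tool_rot: [3.142, 0.0, 0.082]
wrist_force: [-0.6, -0.7, 0.6]
gripper_width: 0.989
finger_force: 0.0
1.4167 [ 0.46738124 -0.37711374  0.24654943] [3.14152110e+00 1.21793557e-06 8.21280858e-02]
clock: 1.88
tcp_pos: [0.5318, -0.2025, 0.2717]
tool_rot: [3.141, 0.0, 0.076]
wrist_force: [1.6, -0.8, 0.4]
gripper_width: 0.992
finger_force: 0.0
clock: 2.3
tcp_pos: [0.5988, -0.0268, 0.2968]
tool_rot: [3.141, 0.0, 0.077]
wrist_force: [1.4, 0.2, -0.4]
gripper_width: 0.988
finger_force: 0.0
clock: 2.47
tcp_pos: [0.599, -0.0267, 0.2965]
tool_rot: [3.141, 0.0, 0.08]
wrist_force: [0.3, -0.7, -0.3]
gripper_width: 0.994
finger_force: 0.0
2.4667 [ 0.59901831 -0.02670357  0.29650913] [3.14122556e+00 1.12911310e-04 8.02931201e-02]
```

View pics/w2.png

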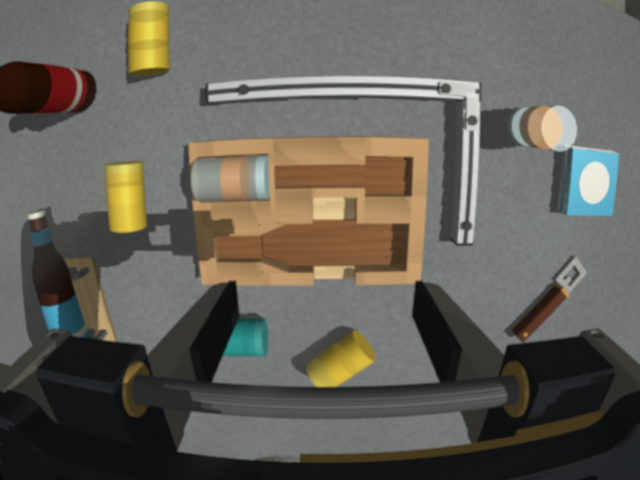

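View pics/w1.png

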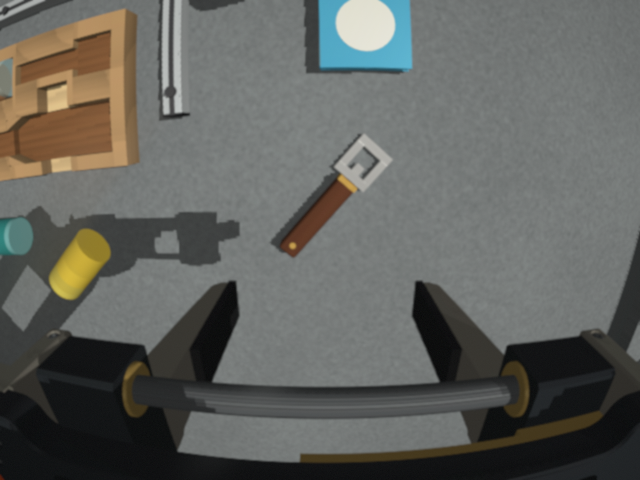

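w2 shows the tray from above, with top corners near (189,143), (428,139), (421,284) and (203,285). The far bar runs along y≈85–100 and the side bar lies at x≈457–480, with the inner corner near (466,97). w1 shows the opener with its handle end at (290,248) and head tip at (375,150). I'll enlarge the bars to tell their top edges from their faces.

Run:
```python
from h import *
import pickle
c=pickle.load(open("w2.pkl","rb"));im=c["img"][:,:,::-1]
a=cv2.resize(im[70:150,185:385],None,fx=4,fy=3.6,interpolation=cv2.INTER_CUBIC)
b=cv2.resize(im[70:150,300:500],None,fx=4,fy=3.6,interpolation=cv2.INTER_CUBIC)
cv2.imwrite("pics/crop1.png",np.vstack([a,b]))
g=cv2.cvtColor(c["img"],cv2.COLOR_RGB2GRAY)
for x in(230,320,400):print(x,list(g[70:145,x]))
for y in(140,180,220):print(y,list(g[y,415:490]))
```

```text
230 [np.uint8(119), np.uint8(119), np.uint8(118), np.uint8(117), np.uint8(117), np.uint8(117), np.uint8(119), np.uint8(123), np.uint8(123), np.uint8(123), np.uint8(130), np.uint8(154), np.uint8(178), np.uint8(189), np.uint8(192), np.uint8(193), np.uint8(190), np.uint8(169), np.uint8(124), np.uint8(84), np.uint8(67), np.uint8(74), np.uint8(112), np.uint8(162), np.uint8(188), np.uint8(195), np.uint8(194), np.uint8(192), np.uint8(188), np.uint8(163), np.uint8(112), np.uint8(71), np.uint8(70), np.uint8(92), np.uint8(112), np.uint8(117), np.uint8(115), np.uint8(115), np.uint8(116), np.uint8(118), np.uint8(119), np.uint8(118), np.uint8(116), np.uint8(115), np.uint8(116), np.uint8(119), np.uint8(122), np.uint8(122), np.uint8(121), np.uint8(121), np.uint8(120), np.uint8(120), np.uint8(120), np.uint8(120), np.uint8(120), np.uint8(119), np.uint8(118), np.uint8(120), np.uint8(120), np.uint8(121), np.uint8(123), np.uint8(123), np.uint8(123), np.uint8(122), np.uint8(120), np.uint8(119), np.uint8(120), np.uint8(118), np.uint8(113), np.uint8(117), np.uint8(141), np.uint8(156), np.uint8(160), np.uin
[... 4891 characters left out ...]
p.uint8(61), np.uint8(60), np.uint8(61), np.uint8(62), np.uint8(63), np.uint8(62), np.uint8(61), np.uint8(61), np.uint8(62), np.uint8(64), np.uint8(67), np.uint8(70), np.uint8(71), np.uint8(72), np.uint8(74), np.uint8(80), np.uint8(112), np.uint8(160), np.uint8(193), np.uint8(198), np.uint8(190), np.uint8(179), np.uint8(151), np.uint8(105), np.uint8(67), np.uint8(68), np.uint8(105), np.uint8(158), np.uint8(193), np.uint8(206), np.uint8(209), np.uint8(201), np.uint8(173), np.uint8(138), np.uint8(119), np.uint8(118), np.uint8(123), np.uint8(126), np.uint8(127), np.uint8(127), np.uint8(126), np.uint8(125), np.uint8(123), np.uint8(123), np.uint8(122), np.uint8(122), np.uint8(123), np.uint8(122)]
```

View pics/crop1.png

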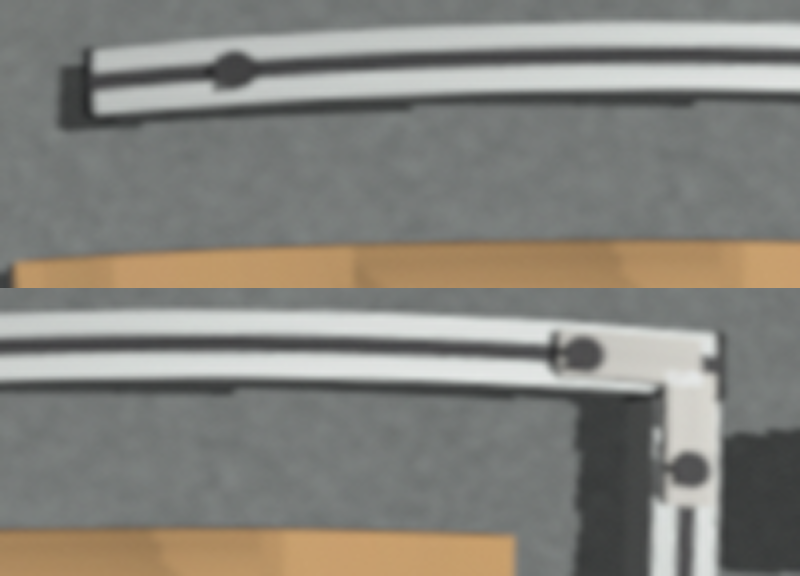

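The crop shows two white bars with a dark centre groove. The inner top edge of each is the bright-to-dark step facing the tray, and a bracket plate covers the corner.

```bash
cat >> h.py <<'E'
def cross(v,t):  # first subpixel index where v rises through t
    i=np.where((v[:-1]<t)&(v[1:]>=t))[0]
    return None if len(i)==0 else i[0]+(t-v[i[0]])/(v[i[0]+1]-v[i[0]])
def line(P):
    vx,vy,x,y=cv2.fitLine(np.float32(P[:,:2]),cv2.DIST_HUBER,0,1e-4,1e-4).ravel()
    n=np.array([-vy,vx]);r=(P[:,:2]-[x,y])@n
    return np.array([x,y]),np.array([vx,vy]),1e3*r.std()
def isect(a,b):
    t=np.linalg.solve(np.c_[a[1],-b[1]],b[0]-a[0]);return a[0]+t[0]*a[1]
E
cat > meas.py <<'E'
from h import *
def stops(c):
    g=cv2.cvtColor(c["img"],cv2.COLOR_RGB2GRAY).astype(float)
    pf=[]
    for x in range(235,430,5):
        v=g[75:130,x][::-1];k=cross(v,135); 
        if k is not None: pf.append((x,129-k))
    ps=[]
    for y in range(150,236,4):
        k=cross(g[y,437:490],135)
        if k is not None: ps.append((437+k,y))
    F=line(onz(c,pf,.025));S=line(onz(c,ps,.025));return F,S,isect(F,S)
def tray(c,z=.03,box=None):
    hsv=cv2.cvtColor(c["img"],cv2.COLOR_RGB2HSV)
    m=cv2.inRange(hsv,(8,70,90),(22,255,255))
    if box: 
        k=np.zeros_like(m);k[box[1]:box[3],box[0]:box[2]]=255;m&=k
    m=cv2.morphologyEx(m,cv2.MORPH_OPEN,np.ones((5,5)))
    cs=cv2.findContours(m,cv2.RETR_EXTERNAL,cv2.CHAIN_APPROX_NONE)[0]
    q=max(cs,key=cv2.contourArea)[:,0,:].astype(float)
    W=onz(c,q,z)[:,:2];H=cv2.convexHull(np.float32(W))
    (cx,cy),wh,ang=cv2.minAreaRect(H)
    bx=cv2.boxPoints(((cx,cy),wh,ang));L=[]
    for i in range(4):
        a,b=bx[i],bx[(i+1)%4];d=(b-a)/np.linalg.norm(b-a);n=np.array([-d[1],d[0]]);t=(W-a)@d
        sel=(abs((W-a)@n)<.006)&(t>.02)&(t<np.linalg.norm(b-a)-.02)
        L.append((line(W[sel]),sel.sum()))
    return (cx,cy),wh,ang,L
E
python3 - <<'E'
from meas import *
import pickle
np.set_printoptions(precision=4,suppress=True)
c=pickle.load(open("w2.pkl","rb"))
F,S,o=stops(c);print("far",F,"side",S,"corner",o,"yaws",np.arctan(-F[1][0]/F[1][1]),np.arctan(S[1][1]/S[1][0]))
print(*tray(c,box=(150,110,450,310)),sep="\n")
E
```

```text
far (array([ 0.7213, -0.0226], dtype=float32), array([ 0.0978, -0.9952], dtype=float32), np.float64(0.07451213569637465)) side (array([ 0.6256, -0.1894], dtype=float32), array([0.9948, 0.102 ], dtype=float32), np.float64(0.12733768883044483)) corner [ 0.7366 -0.178 ] yaws 0.09794063 0.102184206
(0.5816917419433594, -0.007294163107872009)
(0.18037140369415283, 0.2806968688964844)
5.050678253173828
[((array([ 0.4942, -0.0313], dtype=float32), array([ 0.0837, -0.9965], dtype=float32), np.float64(1.0278603285212016)), np.int64(150)), ((array([ 0.614 , -0.1446], dtype=float32), array([0.996, 0.089], dtype=float32), np.float64(0.35611177694218066)), np.int64(113)), ((array([ 0.6709, -0.0007], dtype=float32), array([ 0.0878, -0.9961], dtype=float32), np.float64(0.320934260631067)), np.int64(208)), ((array([0.5504, 0.1286], dtype=float32), array([0.9951, 0.0984], dtype=float32), np.float64(1.1703721944801233)), np.int64(80))]
```

Run:
```python
from meas import *
import pickle
np.set_printoptions(precision=4,suppress=True)
w1=pickle.load(open("w1.pkl","rb"));w2=pickle.load(open("w2.pkl","rb"))
for nm,lo,hi in(("yel",(24,120,80),(34,255,255)),("teal",(80,90,50),(94,255,255))):
    m=cv2.inRange(cv2.cvtColor(w2["img"],cv2.COLOR_RGB2HSV),lo,hi)
    for q in cv2.findContours(m,cv2.RETR_EXTERNAL,cv2.CHAIN_APPROX_NONE)[0]:
        if cv2.contourArea(q)>200:
            W=onz(w2,q[:,0,:],.03)[:,:2];r=cv2.minAreaRect(np.float32(W));print(nm,cv2.boxPoints(r).round(3).tolist())
# opener: handle (brown-red) in both views
for nm,w,box in(("w1",w1,(250,120,420,270)),("w2",w2,(490,245,600,350))):
    x0,y0,x1,y1=box;hsv=cv2.cvtColor(w["img"],cv2.COLOR_RGB2HSV)[y0:y1,x0:x1]
    m=cv2.inRange(hsv,(0,100,30),(22,255,255));g=cv2.inRange(hsv,(0,0,150),(179,70,255))
    for k,mm,z in(("handle",m,.022),("head",g,.004)):
        q=max(cv2.findContours(mm,cv2.RETR_EXTERNAL,cv2.CHAIN_APPROX_NONE)[0],key=cv2.contourArea)[:,0,:]+[x0,y0]
        W=onz(w,q,z)[:,:2];r=cv2.minAreaRect(np.float32(W));print(nm,k,np.array(r[0]),np.array(r[1]),r[2],cv2.boxPoints(r).round(4).tolist())
```

```text
yel [[0.3179999887943268, -0.04899999871850014], [0.3919999897480011, -0.12200000137090683], [0.43299999833106995, -0.07900000363588333], [0.35899999737739563, -0.007000000216066837]]
yel [[0.5400000214576721, 0.25699999928474426], [0.5429999828338623, 0.19699999690055847], [0.6349999904632568, 0.20100000500679016], [0.6309999823570251, 0.2619999945163727]]
yel [[0.7400000095367432, 0.22599999606609344], [0.7459999918937683, 0.17000000178813934], [0.8410000205039978, 0.1809999942779541], [0.8349999785423279, 0.2370000034570694]]
teal [[0.3720000088214874, 0.10000000149011612], [0.3799999952316284, 0.03099999949336052], [0.43799999356269836, 0.03799999877810478], [0.4300000071525574, 0.10700000077486038]]
w1 handle [ 0.4587 -0.3679] [0.0237 0.1021] 52.73590850830078 [[0.4108999967575073, -0.3463999927043915], [0.4921000003814697, -0.4081999957561493], [0.5065000057220459, -0.38940000534057617], [0.4251999855041504, -0.32760000228881836]]
w1 head [ 0.5175 -0.4143] [0.042  0.0487] 53.741172790527344 [[0.48539999127388, -0.41679999232292175], [0.5246999859809875, -0.4456000030040741], [0.5494999885559082, -0.4117000102996826], [0.510200023651123, -0.3828999996185303]]
w2 handle [ 0.4649 -0.3594] [0.0393 0.1009] 51.24772644042969 [[0.4131999909877777, -0.34310001134872437], [0.4918999969959259, -0.40630000829696655], [0.5166000127792358, -0.37560001015663147], [0.43790000677108765, -0.3125]]
w2 head [ 0.5175 -0.4163] [0.0404 0.0464] 54.1981315612793 [[0.4869000017642975, -0.41909998655319214], [0.5245000123977661, -0.44620001316070557], [0.5480999946594238, -0.41350001096725464], [0.5105000138282776, -0.3862999975681305]]
```

```bash
python3 -m handwheel '[[-26.7,1.7,24,0,0,-1.15,91],[-26.7,1.7,24,0,0,0,91],[-26.7,1.7,24,0,0,0,91],[-26.7,1.7,24,0,0,0,91],[-26.7,1.7,24,0,0,0,91]]' >/dev/null
python3 -m handwheel '[[0,0,39,0,0,0,91],[0,0,39,0,0,0,91],[0,0,39,0,0,0,91],[0,0,36,0,0,0,91],[0,0,0,0,0,0,91]]'
python3 -m handwheel '[[6,0,0,0,0,0,91],[6,0,0,0,0,0,91],[6,0,0,0,0,0,91],[6,0,0,0,0,0,91],[6,0,0,0,0,0,91]]'
python3 -m handwheel '[[6,0,0,0,0,0,91],[6,0,0,0,0,0,91],[6,0,0,0,0,0,91],[6,0,0,0,0,0,91],[4,0,0,0,0,0,91]]'
```

```text
clock: 3.35
tcp_pos: [0.4614, -0.0493, 0.0182]
tool_rot: [-3.14, 0.01, 0.096]
wrist_force: [-1.3, 0.1, -0.2]
gripper_width: 0.99
finger_force: 0.0
clock: 3.77
tcp_pos: [0.4971, -0.0451, 0.0254]
tool_rot: [3.141, -0.0, 0.099]
wrist_force: [-6.0, -0.8, 4.6]
gripper_width: 0.989
finger_force: 3.0
clock: 4.18
tcp_pos: [0.5253, -0.042, 0.0252]
tool_rot: [3.141, -0.001, 0.1]
wrist_force: [-6.4, -1.4, 4.6]
gripper_width: 0.99
finger_force: 2.7
```

```bash
python3 -m handwheel '[[3,0,0,0,0,0,91],[2,0,0,0,0,0,91],[1,0,0,0,0,0,91]]'
python3 -m handwheel '[[1,0,0,0,0,0,91],[1,0,0,0,0,0,91]]'
python3 -m handwheel '[[1,0,0,0,0,0,91],[0,0,0,0,0,0,91]]'
```

```text
clock: 4.43
tcp_pos: [0.5305, -0.0415, 0.0246]
tool_rot: [3.142, 0.0, 0.099]
wrist_force: [-6.9, -1.1, 5.2]
gripper_width: 0.992
finger_force: 3.3
clock: 4.6
tcp_pos: [0.532, -0.0413, 0.0246]
tool_rot: [3.142, 0.001, 0.099]
wrist_force: [-7.4, -0.4, 6.3]
gripper_width: 0.994
finger_force: 3.3
clock: 4.77
tcp_pos: [0.5331, -0.0412, 0.0246]
tool_rot: [3.142, 0.001, 0.099]
wrist_force: [-5.2, -0.7, 5.2]
gripper_width: 0.985
finger_force: 3.1
```

```bash
python3 -m handwheel '[[1,0,0,0,0,0,91],[1,0,0,0,0,0,91]]'
python3 -m handwheel '[[1,0,0,0,0,0,91],[1,0,0,0,0,0,91]]'
python3 -m handwheel '[[1,0,0,0,0,0,91],[1,0,0,0,0,0,91]]'
python3 - <<'E'
from meas import *
import pickle
np.set_printoptions(precision=4,suppress=True)
pickle.dump(snap("wrist","w3"),open("w3.pkl","wb"))
E
```

```text
clock: 4.93
tcp_pos: [0.5332, -0.0411, 0.0244]
tool_rot: [-3.141, 0.004, 0.1]
wrist_force: [-13.1, -3.5, 12.1]
gripper_width: 0.99
finger_force: 7.2
clock: 5.1
tcp_pos: [0.5333, -0.041, 0.0241]
tool_rot: [-3.141, 0.008, 0.1]
wrist_force: [-19.8, -3.4, 17.6]
gripper_width: 0.992
finger_force: 10.0
clock: 5.27
tcp_pos: [0.5334, -0.0409, 0.024]
tool_rot: [-3.141, 0.012, 0.1]
wrist_force: [-23.9, -4.3, 21.8]
gripper_width: 0.994
finger_force: 12.8
```

View pics/w3.png

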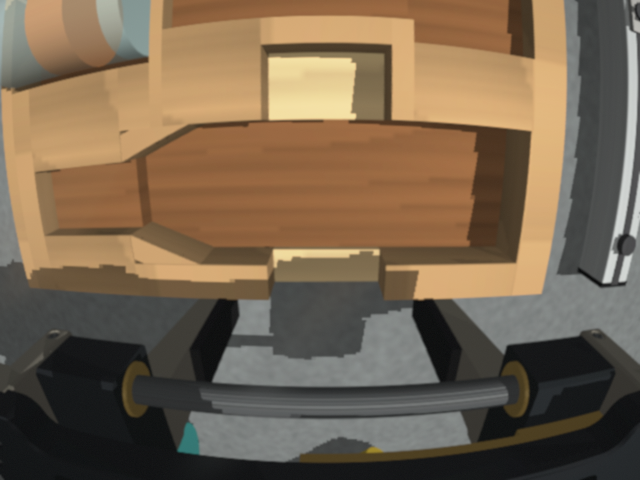

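Both fingertips bear on the near edge and the force rose to 24 N, so the tray is hard against the far bar. Its right edge (x≈545–565) is still about 45 mm off the side bar (x≈620). Next I push from the +y end.

```bash
python3 -m handwheel '[[-8,0,0,0,0,0,60],[-8,0,0,0,0,0,30],[0,0,-38,0,0,0,0],[0,0,-38,0,0,0,0],[0,0,-30,0,0,0,0]]'
python3 -m handwheel '[[24,-38,0,0,0,0,0],[24,-38,0,0,0,0,0],[24,-38,0,0,0,0,0],[24,-38,0,0,0,0,0],[24,-38,0,0,0,0,0]]' >/dev/null
python3 -m handwheel '[[0,0,0,0,0,0,0],[0,0,0,0,0,0,0]]'
```

```text
clock: 5.73
tcp_pos: [0.5247, -0.0423, 0.1324]
tool_rot: [3.141, -0.003, 0.099]
wrist_force: [1.3, 0.5, 0.3]
gripper_width: 0.646
finger_force: 0.0
clock: 6.32
tcp_pos: [0.6182, 0.1463, 0.1302]
tool_rot: [-3.141, -0.003, 0.102]
wrist_force: [-0.9, -0.5, -0.1]
gripper_width: 0.137
finger_force: 0.0
```

```bash
python3 -m handwheel '[[10,-15.5,0,0,0,0,0],[0,0,0,0,0,0,0]]'
python3 - <<'E'
from meas import *
import pickle
np.set_printoptions(precision=4,suppress=True)
c=snap("wrist","w4");pickle.dump(c,open("w4.pkl","wb"))
q=np.array([.7366,-.178]);a=.1;A=np.array([[np.cos(a),np.sin(a)],[-np.sin(a),np.cos(a)]])
g=cv2.cvtColor(c["img"],cv2.COLOR_RGB2HSV)
m=cv2.inRange(g,(8,70,90),(22,255,255));P=[]
for y in range(60,230,5):
    i=np.where(m[y,330:]>0)[0]
    if len(i):P.append((330+i[0],y))
W=onz(c,P,.03)[:,:2];print(np.c_[P,(W-q)@A.T*1e3])
print((sense()["tcp_pos"][:2]-q)@A.T)
E
```

```text
clock: 6.48
tcp_pos: [0.6262, 0.1613, 0.1302]
tool_rot: [-3.141, -0.002, 0.099]
wrist_force: [0.5, -0.2, 0.8]
gripper_width: 0.008
finger_force: 0.0
[[356.     140.       0.0604 327.2798]
 [356.     145.      -3.3922 327.2466]
 [355.     150.      -6.8576 327.8976]
 [355.     155.     -10.3192 327.8606]
 [355.     160.     -13.7875 327.821 ]
 [355.     165.     -17.2636 327.7788]
 [355.     170.     -20.749  327.734 ]
 [357.     175.     -24.232  326.2978]
 [357.     180.     -27.7406 326.2442]
 [357.     185.     -31.2624 326.1877]
 [357.     190.     -34.7987 326.1283]
 [356.     195.     -38.3555 326.7682]
 [356.     200.     -41.9246 326.705 ]
 [356.     205.     -45.5124 326.6388]
 [356.     210.     -49.1205 326.5696]
 [356.     215.     -52.7502 326.4974]
 [356.     220.     -56.4032 326.4221]
 [356.     225.     -60.0809 326.3436]]
[-0.0767  0.3476]
```

```bash
python3 -m handwheel '[[0,-5,30,0,0,0,0],[0,0,38,0,0,0,0],[0,0,36,0,0,0,0],[0,0,0,0,0,0,0]]'
python3 -m handwheel '[[0,7,0,0,0,0,0],[0,7,0,0,0,0,0],[0,7,0,0,0,0,0],[0,7,0,0,0,0,0],[0,7,0,0,0,0,0]]'
python3 -m handwheel '[[0,6,0,0,0,0,0],[0,4,0,0,0,0,0],[0,3,0,0,0,0,0],[0,2,0,0,0,0,0]]'
```

```text
clock: 6.87
tcp_pos: [0.6196, 0.1627, 0.0196]
tool_rot: [3.14, 0.01, 0.098]
wrist_force: [-1.7, 0.4, -0.6]
gripper_width: 0.008
finger_force: 0.0
clock: 7.28
tcp_pos: [0.6294, 0.1304, 0.0278]
tool_rot: [-3.14, -0.003, 0.098]
wrist_force: [-3.0, 8.2, 5.1]
gripper_width: 0.006
finger_force: 4.1
clock: 7.62
tcp_pos: [0.6308, 0.1158, 0.0279]
tool_rot: [-3.14, -0.003, 0.098]
wrist_force: [-2.7, 7.3, 5.1]
gripper_width: 0.001
finger_force: 4.1
```

```bash
python3 -m handwheel '[[0,2,0,0,0,0,0],[0,2,0,0,0,0,0]]'
python3 -m handwheel '[[0,1,0,0,0,0,0],[0,1,0,0,0,0,0]]'
python3 -m handwheel '[[0,1,0,0,0,0,0],[0,1,0,0,0,0,0]]'
```

```text
clock: 7.78
tcp_pos: [0.6312, 0.112, 0.0279]
tool_rot: [-3.14, -0.003, 0.098]
wrist_force: [-3.5, 8.0, 4.9]
gripper_width: 0.006
finger_force: 4.1
clock: 7.95
tcp_pos: [0.6314, 0.1101, 0.0279]
tool_rot: [-3.14, -0.003, 0.098]
wrist_force: [-3.1, 8.1, 4.6]
gripper_width: 0.005
finger_force: 4.1
clock: 8.12
tcp_pos: [0.6316, 0.1081, 0.0279]
tool_rot: [-3.14, -0.003, 0.098]
wrist_force: [-3.2, 7.0, 4.7]
gripper_width: 0.005
finger_force: 4.1
```

```bash
python3 -m handwheel '[[0,1,0,0,0,0,0],[0,1,0,0,0,0,0]]'
python3 -m handwheel '[[0,1,0,0,0,0,0],[0,1,0,0,0,0,0]]'
python3 -m handwheel '[[0,1,0,0,0,0,0],[0,1,0,0,0,0,0]]'
```

```text
clock: 8.28
tcp_pos: [0.6318, 0.1063, 0.0279]
tool_rot: [-3.14, -0.003, 0.098]
wrist_force: [-4.4, 14.3, 6.5]
gripper_width: 0.005
finger_force: 7.6
clock: 8.45
tcp_pos: [0.6318, 0.1062, 0.0279]
tool_rot: [-3.137, -0.003, 0.097]
wrist_force: [-4.5, 23.8, 5.0]
gripper_width: 0.006
finger_force: 12.1
clock: 8.62
tcp_pos: [0.6318, 0.106, 0.028]
tool_rot: [-3.135, -0.003, 0.096]
wrist_force: [-6.4, 32.2, 5.1]
gripper_width: 0.006
finger_force: 17.0
```

```bash
python3 -m handwheel '[[0,-14,0,0,0,0,0],[0,0,-40,0,0,0,40],[0,0,-40,0,0,0,91],[-10,29,-29,0,0,0,91],[-10,29,-29,0,0,0,91]]'
python3 -m handwheel '[[-10,29,-29,0,0,0,91],[-10,29,-29,0,0,0,91],[-6,20,-29,0,0,0,91],[0,0,-40,0,0,0,91],[0,0,0,0,0,0,91]]'
python3 -m handwheel '[[0,0,0,0,0,0,91]]' >/dev/null
python3 - <<'E'
from meas import *
import pickle
np.set_printoptions(precision=4,suppress=True)
c=snap("wrist","w5");pickle.dump(c,open("w5.pkl","wb"))
r=tray(c,box=(150,60,480,290));print(*r,sep="\n")
q=np.array([.7366,-.178]);a=.1;A=np.array([[np.cos(a),np.sin(a)],[-np.sin(a),np.cos(a)]])
print("stop frame",A@(np.array(r[0])-q)*1e3,[np.arctan2(*(l[0][1]@A.T)[::-1]) for l in r[3]])
E
```

```text
clock: 9.03
tcp_pos: [0.6169, 0.0563, 0.1664]
tool_rot: [3.141, -0.004, 0.101]
wrist_force: [0.9, -1.1, 0.1]
gripper_width: 0.274
finger_force: 0.0
clock: 9.45
tcp_pos: [0.601, -0.0253, 0.2987]
tool_rot: [3.139, -0.013, 0.096]
wrist_force: [1.0, 1.0, 1.4]
gripper_width: 0.637
finger_force: 0.0
(0.6332937479019165, -0.047549664974212646)
(0.17893487215042114, 0.2807861268520355)
5.731891632080078
[((array([ 0.5463, -0.0721], dtype=float32), array([ 0.1032, -0.9947], dtype=float32), np.float64(0.6649543203281952)), np.int64(160)), ((array([ 0.6481, -0.1855], dtype=float32), array([0.9953, 0.0963], dtype=float32), np.float64(0.42804043516945117)), np.int64(114)), ((array([ 0.7198, -0.0222], dtype=float32), array([ 0.0995, -0.995 ], dtype=float32), np.float64(0.3541750289100998)), np.int64(211)), ((array([0.6004, 0.0895], dtype=float32), array([0.9955, 0.0946], dtype=float32), np.float64(1.0319918703184967)), np.int64(90))]
stop frame [-89.7668 140.112 ] [np.float64(-1.5674256985146275), np.float64(-0.0035173228242444234), np.float64(-1.5711180914782672), np.float64(-0.005224942336459918)]
```

View pics/w5.png

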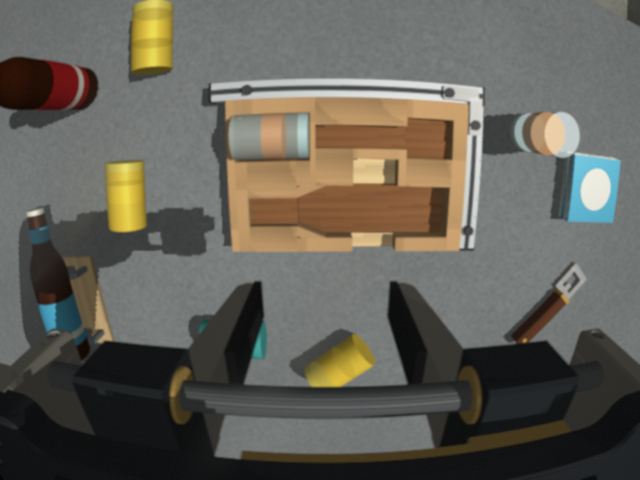

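w5 shows the tray in the corner, flush along both bars, with the glass still in its nest at (268,135). The bottle is at the left, cap (37,212) and label (60,315).

Run:
```python
from meas import *
import pickle
c=pickle.load(open("w5.pkl","rb"));print(onz(c,[(37,212),(60,315)],.057))
a=snap("scene");b=snap("side")
print(tri([(a,(418,167)),(b,(357,406))]),tri([(a,(452,190)),(b,(286,397))]))
print(toolmove([-130,370,-20]))
```

```text
[[0.56494379 0.36508635 0.057     ]
 [0.41063404 0.34919051 0.057     ]]
(array([0.41322195, 0.34745546, 0.06153079]), [np.float64(7.314836154671103), np.float64(7.314836154671118)]) (array([0.53403324, 0.36361562, 0.06001041]), [np.float64(4.436781133663827), np.float64(4.43678113366389)])
[ -92.82016007 -381.02965534   20.02048036]
```

```bash
python3 -m handwheel '[[-11,-38.5,3.7,0,0,0,91],[-11,-38.5,3.7,0,0,0,91],[-11,-38.5,3.7,0,0,0,91],[-11,-38.5,3.7,0,0,0,91],[-11,-38.5,3.7,0,0,0,91]]'>/dev/null
python3 -m handwheel '[[-11,-38.5,3.7,0,0,0,91],[-11,-38.5,3.7,0,0,0,91],[-11,-38.5,3.7,0,0,0,91],[-11,-38.5,3.7,0,0,0,91],[-11,-38.5,3.7,0,0,0,91]]'
python3 -m handwheel '[[0,0,0,0,0,0,91],[0,0,0,0,0,0,91],[0,0,0,0,0,0,91]]'
python3 - <<'E'
from meas import *
import pickle
c=snap("wrist","w6");pickle.dump(c,open("w6.pkl","wb"));print(sense()["joint_positions"])
E
```

```text
clock: 10.52
tcp_pos: [0.4484, 0.351, 0.2505]
tool_rot: [3.14, 0.002, 0.1]
wrist_force: [0.0, -0.1, 0.2]
gripper_width: 0.989
finger_force: 0.0
clock: 10.77
tcp_pos: [0.4497, 0.3491, 0.2509]
tool_rot: [3.14, 0.002, 0.1]
wrist_force: [-0.3, 0.4, 0.1]
gripper_width: 0.988
finger_force: 0.0
[ 6.56623463e-01  2.46329591e-01  1.72888918e+00 -5.28195664e-04
  1.16805512e+00  2.12861951e+00]
```

View pics/w6.png

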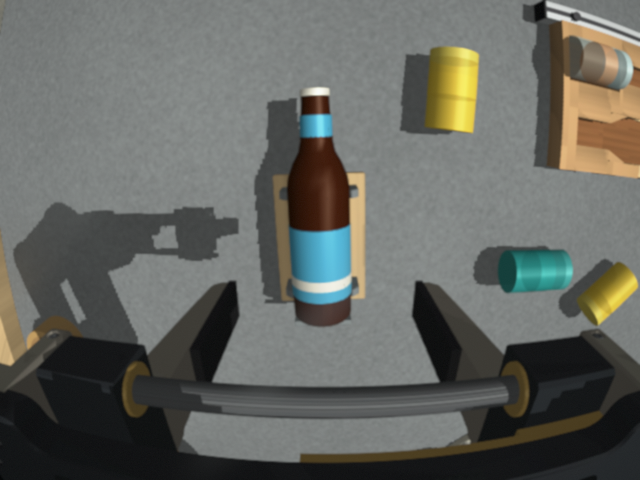

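w6 shows the bottle from above: cap (315,90), label rows 228–303, foot at row ~325, with bare cradle between the saddles (rows 192 and 290).

```bash
cat > bot.py <<'E'
from meas import *
import pickle
def bottle(c,rows=range(150,300,6),cx=(240,400)):
    hsv=cv2.cvtColor(c["img"],cv2.COLOR_RGB2HSV)
    m=cv2.inRange(hsv,(95,90,60),(112,255,255))|cv2.inRange(hsv,(0,110,15),(12,255,110))|cv2.inRange(hsv,(0,0,175),(179,60,255))
    k=np.zeros_like(m);k[70:330,cx[0]:cx[1]]=255;m=cv2.morphologyEx(m&k,cv2.MORPH_CLOSE,np.ones((5,5)))
    q=max(cv2.findContours(m,cv2.RETR_EXTERNAL,cv2.CHAIN_APPROX_NONE)[0],key=cv2.contourArea)
    f=cv2.drawContours(np.zeros_like(m),[q],-1,255,-1);P=[]
    for y in rows:
        x=np.where(f[y]>0)[0];P.append((x[0],y,x[-1],(x[0]+x[-1])/2))
    return np.array(P,float),q[:,0,:]
E
python3 - <<'E'
from bot import *
np.set_printoptions(precision=4,suppress=True)
c=pickle.load(open("w6.pkl","rb"));P,q=bottle(c,rows=range(100,300,12))
L=onz(c,P[:,[0,1]],.057);Rr=onz(c,P[:,[2,1]],.057);M=(L+Rr)/2
print(np.c_[P,M[:,:2],np.linalg.norm(L-Rr,axis=1)*1e3])
print("axis",line(M)); print("cap row",q[:,1].min(),q[q[:,1]<q[:,1].min()+2],"foot",q[:,1].max())
w5=pickle.load(open("w5.pkl","rb"));print(tri([(c,(315,88.5)),(w5,(37,209))]))
print(onz(c,[(315,88),(322,325)],.057))
E
```

```text
[[303.     100.     327.     315.       0.5583   0.369   22.1015]
 [302.     112.     328.     315.       0.547    0.3678  23.9942]
 [300.     124.     331.     315.5      0.5359   0.3663  28.69  ]
 [300.     136.     331.     315.5      0.5246   0.3652  28.789 ]
 [300.     148.     332.     316.       0.5134   0.3636  29.84  ]
 [295.     160.     339.     317.       0.5023   0.3616  41.2455]
 [291.     172.     344.     317.5      0.491    0.36    49.9805]
 [289.     184.     347.     318.       0.4796   0.3585  55.0534]
 [288.     196.     348.     318.       0.468    0.3573  57.358 ]
 [289.     208.     348.     318.5      0.4564   0.3557  56.8314]
 [290.     220.     348.     319.       0.4445   0.3541  56.3359]
 [290.     232.     349.     319.5      0.4325   0.3524  57.8394]
 [291.     244.     351.     321.       0.4203   0.3498  59.4091]
 [291.     256.     349.     320.       0.4077   0.3495  58.0482]
 [292.     268.     349.     320.5      0.3949   0.3478  57.7092]
 [302.     280.     350.     326.       0.3823   0.3409  49.1727]
 [293.     292.     350.     321.5      0.3682   0.3442  59.2199]]
axis (array([0.459, 0.356], dtype=float32), array([0.9912, 0.1324], dtype=float32), np.float64(1.185645572335772))
cap row 87 [[313  87]
 [312  88]
 [311  88]
 [310  88]
 [309  88]
 [328  88]
 [327  88]
 [326  88]
 [325  87]
 [324  87]
 [323  87]
 [322  87]
 [321  87]
 [320  87]
 [319  87]
 [318  87]
 [317  87]
 [316  87]
 [315  87]
 [314  87]] foot 304
(array([0.5687, 0.3698, 0.0521]), [np.float64(1.0178408035070377), np.float64(1.01784080350726)])
[[0.5696 0.3701 0.057 ]
 [0.3288 0.3398 0.057 ]]
```

```bash
python3 -m handwheel '[[0,0,0,0,0,-1.83,91],[-11.6,-2.6,30,0,0,0,91],[-11.6,-2.7,30,0,0,0,91],[0,0,35,0,0,0,91],[0,0,35,0,0,0,91]]'
python3 -m handwheel '[[0,0,30,0,0,0,91],[0,0,20,0,0,0,91],[0,0,12,0,0,0,91],[0,0,5,0,0,0,91],[0,0,0,0,0,0,91]]'
```

```text
clock: 11.23
tcp_pos: [0.4271, 0.3504, 0.1214]
tool_rot: [-3.141, -0.001, 0.129]
wrist_force: [0.4, 0.2, -1.0]
gripper_width: 0.991
finger_force: 0.0
clock: 11.65
tcp_pos: [0.4269, 0.3508, 0.0546]
tool_rot: [3.141, 0.001, 0.13]
wrist_force: [-0.6, 0.5, 0.4]
gripper_width: 0.991
finger_force: 0.0
```

```bash
python3 -m handwheel '[[0,0,2.5,0,0,0,91],[0,0,0,0,0,0,64],[0,0,0,0,0,0,50],[0,0,0,0,0,0,50],[0,0,0,0,0,0,50]]'
python3 -m handwheel '[[0,0,0,0,0,0,50],[0,0,0,0,0,0,50],[0,0,0,0,0,0,50],[0,0,0,0,0,0,50]]'
```

```text
clock: 12.07
tcp_pos: [0.4269, 0.3521, 0.0533]
tool_rot: [-3.141, -0.001, 0.131]
wrist_force: [0.3, -0.3, -1.0]
gripper_width: 0.722
finger_force: 0.0
clock: 12.4
tcp_pos: [0.4267, 0.3522, 0.053]
tool_rot: [-3.141, -0.0, 0.131]
wrist_force: [-1.1, 1.8, 6.0]
gripper_width: 0.645
finger_force: 30.0
```

```bash
python3 -m handwheel '[[0,0,-4,0,0,0,50],[0,0,-10,0,0,0,50],[0,0,-25,0,0,0,50],[0,0,-35,0,0,0,50],[0,0,-35,0,0,0,50]]'
python3 -m handwheel '[[0,0,-25,0,0,0,50],[0,0,-10,0,0,0,50],[0,0,0,0,0,0,50],[0,0,0,0,0,0,50]]'
python3 - <<'E'
from bot import *
np.set_printoptions(precision=4,suppress=True)
s=sense();print(s["tcp_pos"],s["tool_rot"],s["wrist_force"],s["ft_torque"],s["gripper_width"])
c=snap("wrist","w7");pickle.dump(c,open("w7.pkl","wb"))
E
```

```text
clock: 12.82
tcp_pos: [0.4255, 0.3506, 0.1621]
tool_rot: [3.14, 0.003, 0.131]
wrist_force: [0.5, 0.9, -4.4]
gripper_width: 0.647
finger_force: 30.0
clock: 13.15
tcp_pos: [0.4261, 0.3513, 0.1959]
tool_rot: [3.141, 0.001, 0.131]
wrist_force: [0.5, -0.1, -5.2]
gripper_width: 0.646
finger_force: 30.0
[0.4261 0.3513 0.1959] [3.1411 0.0006 0.1307] [ 0.4583 -0.0766 -5.2343] [-0.0009  0.0374 -0.0193] 0.6457012835216821
```

View pics/w7.png

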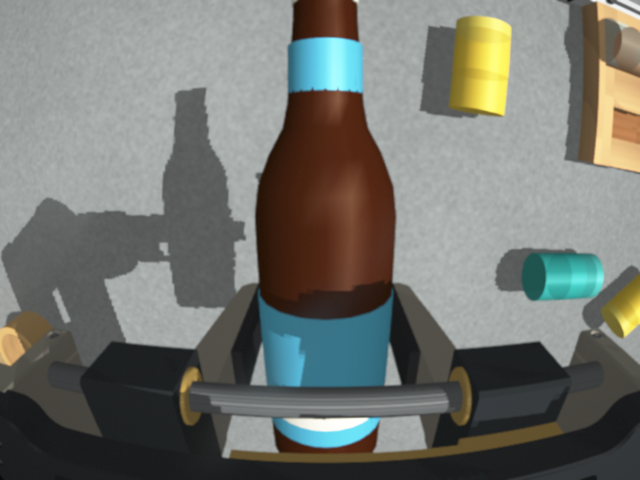

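w7 shows the bottle held level and central between the fingers: its axis is near column 326, and the neck label is at rows 38–92.

Run:
```python
from bot import *
np.set_printoptions(precision=4,suppress=True)
w6=pickle.load(open("w6.pkl","rb"));w7=pickle.load(open("w7.pkl","rb"))
def edges(c,col,r0,r1):
    h=cv2.inRange(cv2.cvtColor(c["img"],cv2.COLOR_RGB2HSV),(95,90,60),(112,255,255))[r0:r1,col-4:col+5].mean(1)>127
    i=np.where(h)[0]+r0;return i[0]-.5,i[-1]+.5
for c,col,r0,r1,zc in((w6,316,100,150,.057),(w7,326,20,110,.2009)):
    a,b=edges(c,col,r0,r1);e=onz(c,[(col,a),(col,b)],zc+.0148);print(a,b,e,np.linalg.norm(e[0]-e[1])*1e3)
    if c is w6: d=(e-[.5696,.3701,0])[:,:2]@[.9913,.1316];print("from cap",d)
    else:
        t=np.array([.4261,.3513]);print("from tcp",(e[:,:2]-t)@[.9913,.1316],(e[:,:2]-t)@[.1316,-.9913])
hs=cv2.cvtColor(w7["img"],cv2.COLOR_RGB2HSV)
for y in(60,85,150,200,250):
    m=cv2.inRange(hs[y:y+1],(0,110,15),(12,255,130))|cv2.inRange(hs[y:y+1],(95,90,60),(112,255,255))
    x=np.where(m[0,220:430]>0)[0]+220;print(y,x[0],x[-1],(onz(w7,[(x[0],y),(x[-1],y)],.2009).mean(0)[:2]-[.4261,.3513])@np.array([[.9913,.1316],[.1316,-.9913]]).T*1e3)
s=sense();T=tool(s);print("joints",s["joint_positions"])
```

```text
114.5 136.5 [[0.5443 0.3663 0.0718]
 [0.5246 0.3643 0.0718]] 19.804628251457444
from cap [-0.0256 -0.0454]
36.5 89.5 [[0.5432 0.366  0.2157]
 [0.5234 0.3634 0.2157]] 19.961844240484897
from tcp [0.118  0.0981] [0.0008 0.0008]
60 289 362 [112.0267   0.6258]
85 288 362 [101.6559   0.4179]
150 273 378 [75.3151  0.5985]
200 258 392 [54.6683  0.3732]
250 258 392 [32.7164  0.3514]
joints [ 0.6868  0.2771  1.823  -0.0001  1.0441  2.1269]
```

```bash
python3 -m handwheel '[[0,0,0,0,0,-4,50],[0,0,0,0,0,-6.5,50],[0,0,0,0,0,-6.5,50],[0,0,0,0,0,-6.5,50],[0,0,0,0,0,-6.5,50]]' >/dev/null
python3 -m handwheel '[[0,0,0,0,0,-6.5,50],[0,0,0,0,0,-6.5,50],[0,0,0,0,0,-6.5,50],[0,0,0,0,0,-6.5,50],[0,0,0,0,0,-6.5,50]]' >/dev/null
python3 -m handwheel '[[0,0,0,0,0,-6.5,50],[0,0,0,0,0,-6.5,50],[0,0,0,0,0,-6.5,50],[0,0,0,0,0,-6.2,50],[0,0,0,0,0,0,50]]'
python3 -m handwheel '[[-15,4.2,0,0,0,0,50],[-30,8.3,0,0,0,0,50],[-37,10.3,0,0,0,0,50],[-37,10.3,0,0,0,0,50],[-37,10.3,0,0,0,0,50]]' >/dev/null
python3 -m handwheel '[[-37,10.3,0,0,0,0,50],[-37,10.3,0,0,0,0,50],[-37,10.3,0,0,0,0,50],[-37,10.3,0,0,0,0,50],[-37,10.3,0,0,0,0,50]]' >/dev/null
python3 -m handwheel '[[-37,10.3,0,0,0,0,50],[-37,10.3,0,0,0,0,50],[-20,5.6,0,0,0,0,50],[-8,2,0,0,0,0,50],[0,0,0,0,0,0,50]]' 
python3 -m handwheel '[[0,0,0,0,0,0,50],[0,0,0,0,0,0,50],[0,0,0,0,0,0,50]]'
python3 - <<'E'
from h import *
s=sense();print(s["tcp_pos"],s["tool_rot"],toolmove((np.array([.5946,-.0825,.196])-s["tcp_pos"])*1e3),s["joint_positions"][5])
E
```

```text
clock: 14.45
tcp_pos: [0.4255, 0.3508, 0.1941]
tool_rot: [-3.138, 0.002, 1.675]
wrist_force: [-0.8, -0.3, -5.0]
gripper_width: 0.647
finger_force: 30.0
clock: 15.7
tcp_pos: [0.5926, -0.0785, 0.1948]
tool_rot: [-3.139, -0.0, 1.665]
wrist_force: [-0.5, 1.0, -5.1]
gripper_width: 0.643
finger_force: 30.0
clock: 15.95
tcp_pos: [0.5924, -0.0754, 0.1962]
tool_rot: [-3.141, -0.001, 1.671]
wrist_force: [0.0, -0.1, -5.5]
gripper_width: 0.651
finger_force: 30.0
[ 0.59239619 -0.07539144  0.19621801] [-3.14070358e+00 -5.07867373e-04  1.67084089e+00] [-7.29324108  1.48299648  0.21298796] -0.22946921687734398
```

```bash
python3 -m handwheel '[[-7.3,1,10,0,0,0,50],[0,0,30,0,0,0,50],[0,0,36,0,0,0,50],[0,0,25,0,0,0,50],[0,0,5,0,0,0,50]]' >/dev/null
python3 -m handwheel '[[0,0,0,0,0,0,50],[0,0,0,0,0,0,50],[0,0,0,0,0,0,50]]'
python3 - <<'E'
from bot import *
np.set_printoptions(precision=4,suppress=True)
s=sense();t=s["tcp_pos"]
A=np.array([[np.cos(.1),np.sin(.1)],[-np.sin(.1),np.cos(.1)]]);o=np.array([.6333,-.0475])
print("tcp in tray",A@(t[:2]-o)*1e3,t[2])
c=snap("wrist","w8");pickle.dump(c,open("w8.pkl","wb"))
hs=cv2.cvtColor(c["img"],cv2.COLOR_RGB2HSV)
b=cv2.inRange(hs,(95,90,60),(112,255,255));k=np.where(b[:,326])[0];print("blue rows",k.min() if len(k) else None,k[k<150].max() if (k<150).any() else None)
for y in(60,80,150,200,250):
    m=cv2.inRange(hs[y:y+1],(0,110,15),(12,255,130))|b[y:y+1]
    x=np.where(m[0,240:410]>0)[0]+240
    if len(x):print(y,x[0],x[-1],A@(onz(c,[(x[0],y),(x[-1],y)],t[2]+.005).mean(0)[:2]-o)*1e3)
E
```

```text
clock: 16.62
tcp_pos: [0.5962, -0.0841, 0.0924]
tool_rot: [3.139, 0.001, 1.67]
wrist_force: [0.1, 0.4, -4.8]
gripper_width: 0.645
finger_force: 30.0
tcp in tray [-40.5576 -32.7163] 0.09237365497752423
blue rows 37 88
60 288 361 [-41.4468  79.5556]
80 288 361 [-41.447   71.2376]
150 274 376 [-41.2457  42.8276]
200 259 392 [-41.0301  22.191 ]
250 259 390 [-41.4667   0.2449]
```

View pics/w8.png

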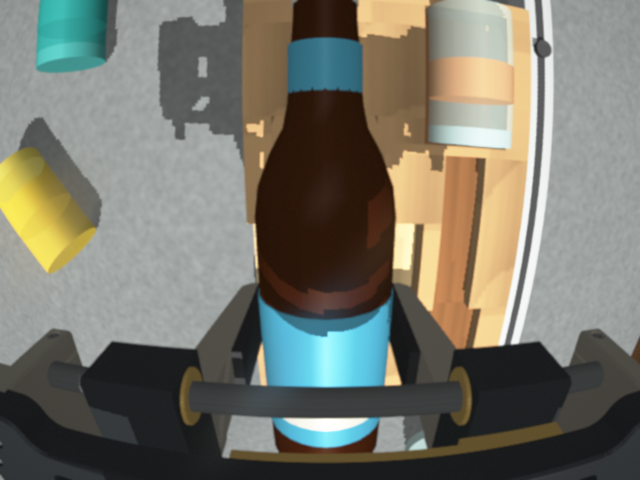

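w8 shows the bottle over its nest, axis at column 325, parallel to the tray. The glass is in place at (470,85). I'll trim by about 2 mm and lower gently, watching the force.

```bash
python3 -m handwheel '[[1.9,-0.7,10,0,0,0,50],[0,0,15,0,0,0,50],[0,0,8,0,0,0,50],[0,0,5,0,0,0,50],[0,0,3,0,0,0,50]]' 
python3 -m handwheel '[[0,0,3,0,0,0,50],[0,0,3,0,0,0,50],[0,0,3,0,0,0,50]]'
python3 - <<'E'
from h import *
t=sense()["tcp_pos"];A=np.array([[np.cos(.1),np.sin(.1)],[-np.sin(.1),np.cos(.1)]]);print(A@(t[:2]-[.6333,-.0475])*1e3,t[2])
E
```

```text
clock: 17.08
tcp_pos: [0.5935, -0.0821, 0.0489]
tool_rot: [-3.141, -0.0, 1.67]
wrist_force: [0.1, -1.0, -4.4]
gripper_width: 0.644
finger_force: 30.0
clock: 17.33
tcp_pos: [0.5942, -0.0822, 0.0407]
tool_rot: [3.141, 0.0, 1.67]
wrist_force: [-0.1, -1.0, -5.0]
gripper_width: 0.644
finger_force: 30.0
[-42.34259146 -30.65539078] 0.040734436652593374
```

```bash
python3 -m handwheel '[[0,0,2.5,0,0,0,50],[0,0,2.5,0,0,0,50],[0,0,0,0,0,0,50]]'
python3 -m handwheel '[[0,0,1.5,0,0,0,50],[0,0,1.5,0,0,0,50],[0,0,0,0,0,0,50]]'
python3 -m handwheel '[[0,0,1,0,0,0,50],[0,0,0,0,0,0,50]]'
```

```text
clock: 17.58
tcp_pos: [0.5936, -0.0821, 0.0352]
tool_rot: [-3.141, -0.0, 1.67]
wrist_force: [-0.0, -0.4, -5.1]
gripper_width: 0.648
finger_force: 30.0
clock: 17.83
tcp_pos: [0.594, -0.0822, 0.0325]
tool_rot: [3.141, 0.0, 1.67]
wrist_force: [1.1, -0.4, -4.3]
gripper_width: 0.645
finger_force: 30.0
clock: 18.0
tcp_pos: [0.5941, -0.0822, 0.0318]
tool_rot: [3.141, 0.0, 1.67]
wrist_force: [1.1, 0.5, -4.2]
gripper_width: 0.65
finger_force: 30.0
```

```bash
python3 -m handwheel '[[0,0,0.8,0,0,0,50],[0,0,0,0,0,0,50]]'
python3 -m handwheel '[[0,0,0.8,0,0,0,50],[0,0,0,0,0,0,50]]'
```

```text
clock: 18.17
tcp_pos: [0.5942, -0.0822, 0.0317]
tool_rot: [3.141, 0.0, 1.67]
wrist_force: [-2.1, -0.4, 4.0]
gripper_width: 0.648
finger_force: 30.0
clock: 18.33
tcp_pos: [0.5942, -0.0822, 0.0316]
tool_rot: [3.141, 0.0, 1.67]
wrist_force: [-4.4, 1.3, 13.0]
gripper_width: 0.645
finger_force: 30.0
```

```bash
python3 -m handwheel '[[0,0,-1.4,0,0,0,50],[0,0,0,0,0,0,66],[0,0,0,0,0,0,70],[0,0,0,0,0,0,71],[0,0,0,0,0,0,71]]'
python3 -m handwheel '[[0,0,-5,0,0,0,71],[0,0,-20,0,0,0,71],[0,0,-35,0,0,0,71],[0,0,-38,0,0,0,71],[0,0,-38,0,0,0,71]]'
python3 -m handwheel '[[0,0,-38,0,0,0,71],[0,0,-38,0,0,0,71],[0,0,-38,0,0,0,71],[0,0,0,0,0,0,71],[0,0,0,0,0,0,71]]'
python3 - <<'E'
from bot import *
np.set_printoptions(precision=4,suppress=True)
t=sense()["tcp_pos"]
A=np.array([[np.cos(.1),np.sin(.1)],[-np.sin(.1),np.cos(.1)]]);o=np.array([.6333,-.0475])
c=snap("wrist","w9");pickle.dump(c,open("w9.pkl","wb"))
hs=cv2.cvtColor(c["img"],cv2.COLOR_RGB2HSV)
b=cv2.inRange(hs,(95,90,60),(112,255,255))
for q in cv2.findContours(b,cv2.RETR_EXTERNAL,cv2.CHAIN_APPROX_NONE)[0]:
    if cv2.contourArea(q)>100:
        q=q[:,0,:];print(q.min(0),q.max(0),cv2.contourArea(q))
w=cv2.inRange(hs,(0,0,170),(179,60,255))
for q in cv2.findContours(w,cv2.RETR_EXTERNAL,cv2.CHAIN_APPROX_NONE)[0]:
    if cv2.contourArea(q)>60:
        q=q[:,0,:];print("white",q.min(0),q.max(0),cv2.contourArea(q))
print(c["C"][:3,3],A@(c["C"][:2,3]-o),t)
E
```

```text
clock: 18.75
tcp_pos: [0.594, -0.0822, 0.0314]
tool_rot: [3.141, 0.0, 1.67]
wrist_force: [0.2, 0.7, 0.3]
gripper_width: 0.774
finger_force: 0.0
clock: 19.17
tcp_pos: [0.5932, -0.0821, 0.1688]
tool_rot: [-3.14, -0.0, 1.67]
wrist_force: [1.0, -1.4, 0.2]
gripper_width: 0.776
finger_force: 0.0
clock: 19.58
tcp_pos: [0.5951, -0.0824, 0.2843]
tool_rot: [3.136, 0.001, 1.67]
wrist_force: [0.3, -0.2, -0.5]
gripper_width: 0.771
finger_force: 0.0
[318 416] [378 435] 620.5
[299 247] [348 261] 441.5
[297 192] [350 241] 2316.5
[310  95] [337 114] 497.5
white [331 418] [368 428] 275.0
white [390 378] [413 384] 72.0
white [383 335] [399 353] 96.0
white [288 300] [393 305] 461.0
white [309 291] [394 295] 282.0
white [303 240] [346 251] 356.0
white [392 127] [425 137] 277.0
white [ 0 78] [ 10 177] 651.0
white [313  72] [333  78] 91.5
white [428  45] [458 301] 1232.0
white [431  44] [447 284] 958.0
[0.5852 0.0015 0.4396] [-0.043   0.0536] [ 0.5951 -0.0824  0.2843]
```

Run:
```python
from bot import *
np.set_printoptions(precision=4,suppress=True)
A=np.array([[np.cos(.1),np.sin(.1)],[-np.sin(.1),np.cos(.1)]]);o=np.array([.6333,-.0475])
c=pickle.load(open("w9.pkl","rb"));hs=cv2.cvtColor(c["img"],cv2.COLOR_RGB2HSV)
f=lambda p,z:((onz(c,p,z)[:,:2]-o)@A.T*1e3).round(1).tolist()
print("neck label",f([(323,94.5),(323,114.5)],.0498),"width",f([(310,105),(337,105)],.035),"body edges",f([(296.5,215),(350.5,215)],.035),"cap",f([(313,71.5),(333,71.5)],.035))
# tray outer edges at z=.03: far edge against bar, near edge, left/right
m=cv2.inRange(hs,(8,70,70),(24,255,255));m=cv2.morphologyEx(m,cv2.MORPH_OPEN,np.ones((5,5)))
q=max(cv2.findContours(m,cv2.RETR_EXTERNAL,cv2.CHAIN_APPROX_NONE)[0],key=cv2.contourArea)[:,0,:]
W=(onz(c,q,.03)[:,:2]-o)@A.T*1e3
for k,sel in(("far",(abs(W[:,0]-90)<5)&(abs(W[:,1])<110)),("near",(abs(W[:,0]+90)<5)&(abs(W[:,1]-20)<110)),("+y",(abs(W[:,1]-140)<5)&(abs(W[:,0])<70))):
    P=W[sel];i=0 if k!="+y" else 1
    if len(P)>10:print(k,len(P),np.median(P[:,i]),np.polyfit(P[:,1-i],P[:,i],1))
```

```text
neck label [[-43.1, 88.3], [-43.1, 67.2]] width [[-56.9, 78.2], [-28.1, 78.1]] body edges [[-72.9, -43.4], [-12.4, -43.5]] cap [[-53.7, 115.1], [-32.4, 115.0]]
far 186 88.31829721024548 [ 0.002  88.2801]
near 193 -89.23748483550946 [ -0.007 -88.672]
+y 109 139.43796313670313 [ -0.0086 139.3997]
```

```bash
python3 -m handwheel '[[0,0,0,0,0,-6.7,60],[0,0,0,0,0,-6.7,60],[0,0,0,0,0,-6.7,60],[0,0,0,0,0,-6.7,60],[0,0,0,0,0,-6.7,60]]' >/dev/null
python3 -m handwheel '[[0,0,0,0,0,-6.7,60],[0,0,0,0,0,-6.8,60],[-8.1,-38.7,3.7,0,0,0,60],[-8.1,-38.7,3.7,0,0,0,60],[-8.1,-38.7,3.7,0,0,0,60]]' >/dev/null
python3 -m handwheel '[[-8.1,-38.7,3.7,0,0,0,60],[-8.1,-38.7,3.7,0,0,0,60],[-8.1,-38.7,3.7,0,0,0,60],[-8.1,-38.7,3.7,0,0,0,60],[-8.1,-38.7,3.7,0,0,0,60]]' >/dev/null
python3 -m handwheel '[[0,0,0,0,0,0,60],[0,0,0,0,0,0,60],[0,0,0,0,0,0,60]]'
cat > op.py <<'E'
from bot import *
def opener(c,zb,ctr,rad=.13):
    hsv=cv2.cvtColor(c["img"],cv2.COLOR_RGB2HSV);m=cv2.inRange(hsv,(0,120,30),(16,255,200))
    px=proj(c,np.r_[ctr,zb+.011])[0];out=[]
    k=cv2.circle(np.zeros_like(m),tuple(int(v) for v in px),90,255,-1)
    q=max(cv2.findContours(m&k,cv2.RETR_EXTERNAL,cv2.CHAIN_APPROX_NONE)[0],key=cv2.contourArea)[:,0,:]
    r=cv2.minAreaRect(np.float32(onz(c,q,zb+.022)[:,:2]));b=cv2.boxPoints(r)
    e=[b[1]-b[0],b[2]-b[1]];e=max(e,key=np.linalg.norm)
    return px,np.array(r[0]),sorted(r[1]),np.arctan2(e[1],e[0]),q
E
python3 - <<'E'
from op import *
np.set_printoptions(precision=4,suppress=True)
s=sense();print(s["tool_rot"],s["tcp_pos"],s["joint_positions"])
c=snap("wrist","w10");pickle.dump(c,open("w10.pkl","wb"))
r=opener(c,0,[.459,-.368]);print(r[:4],r[4].min(0),r[4].max(0))
hsv=cv2.cvtColor(c["img"],cv2.COLOR_RGB2HSV);g=cv2.inRange(hsv,(0,0,150),(179,70,255))
for q in cv2.findContours(g,cv2.RETR_EXTERNAL,cv2.CHAIN_APPROX_NONE)[0]:
    if cv2.contourArea(q)>300:
        rr=cv2.minAreaRect(np.float32(onz(c,q[:,0,:],.004)[:,:2]));print("grey",np.array(rr[0]),np.array(rr[1]),rr[2])
E
```

```text
clock: 21.13
tcp_pos: [0.4571, -0.367, 0.2503]
tool_rot: [3.141, -0.003, 2.489]
wrist_force: [0.6, 0.4, -0.2]
gripper_width: 0.653
finger_force: 0.0
[ 3.1411 -0.0028  2.4894] [ 0.4571 -0.367   0.2503] [-0.6793  0.2745  1.6935  0.0005  1.1764 -1.5981]
(array([325.8762, 209.0103]), array([ 0.4541, -0.3662]), [0.01963549107313156, 0.09667858481407166], np.float32(-0.64107084)) [315 161] [334 250]
grey [ 0.6714 -0.4266] [0.0186 0.0551] 70.00910949707031
grey [ 0.519  -0.4141] [0.0436 0.0479] 52.6326789855957
grey [ 0.7125 -0.1532] [0.2719 0.1473] 49.53245544433594
grey [ 0.6439 -0.1859] [0.1495 0.0089] 5.806905269622803
grey [ 0.6235 -0.0778] [0.0603 0.0531] 4.318408012390137
```

```bash
python3 -m handwheel '[[-1.3,-0.5,30,0,0,0,50],[0,0,40,0,0,0,50],[0,0,40,0,0,0,50],[0,0,40,0,0,0,50],[0,0,35,0,0,0,50]]' >/dev/null
python3 -m handwheel '[[0,0,20,0,0,0,50],[0,0,12,0,0,0,50],[0,0,5,0,0,0,50],[0,0,0,0,0,0,50],[0,0,0,0,0,0,50]]'
```

```text
clock: 22.02
tcp_pos: [0.4595, -0.369, 0.0309]
tool_rot: [3.142, 0.001, 2.491]
wrist_force: [0.5, -0.3, 0.6]
gripper_width: 0.541
finger_force: 0.0
```

```bash
python3 -m handwheel '[[1.5,0,4,0,0,0,50],[0,0,0,0,0,0,30],[0,0,0,0,0,0,12],[0,0,0,0,0,0,12],[0,0,0,0,0,0,12]]'
python3 -m handwheel '[[0,0,0,0,0,0,12],[0,0,0,0,0,0,12],[0,0,0,0,0,0,12],[0,0,0,0,0,0,12]]'
```

```text
clock: 22.43
tcp_pos: [0.4574, -0.3682, 0.0263]
tool_rot: [-3.142, 0.001, 2.49]
wrist_force: [-0.3, -0.5, -0.0]
gripper_width: 0.275
finger_force: 0.0
clock: 22.77
tcp_pos: [0.4574, -0.3682, 0.0261]
tool_rot: [-3.141, 0.0, 2.49]
wrist_force: [-1.7, -1.1, 5.8]
gripper_width: 0.233
finger_force: 30.0
```

```bash
python3 -m handwheel '[[0,0,-10,0,0,0,12],[0,0,-30,0,0,0,12],[0,0,-40,0,0,0,12],[0,0,-40,0,0,0,12],[0,0,-40,0,0,0,12]]' >/dev/null
python3 -m handwheel '[[0,0,-10,0,0,6.7,12],[0,0,0,0,0,6.7,12],[0,0,0,0,0,6.7,12],[0,0,0,0,0,6.7,12],[0,0,0,0,0,6.7,12]]' >/dev/null
python3 -m handwheel '[[0,0,0,0,0,6.7,12],[0,0,0,0,0,6.7,12],[28,25,0,0,0,0,12],[28,25,0,0,0,0,12],[28,25,0,0,0,0,12]]' >/dev/null
python3 -m handwheel '[[28,25,0,0,0,0,12],[28,25,0,0,0,0,12],[28,25,0,0,0,0,12],[28,25,0,0,0,0,12],[28,25,0,0,0,0,12]]' >/dev/null
python3 -m handwheel '[[28,25,0,0,0,0,12],[28,25,0,0,0,0,12],[0,0,0,0,0,0,12],[0,0,0,0,0,0,12],[0,0,0,0,0,0,12]]'
python3 - <<'E'
from op import *
np.set_printoptions(precision=4,suppress=True)
s=sense();t=s["tcp_pos"]
print(t,s["tool_rot"],s["wrist_force"],s["ft_torque"],toolmove((np.array([.6799,-.0609,.2])-t)*1e3))
c=snap("wrist","w11");pickle.dump(c,open("w11.pkl","wb"))
hsv=cv2.cvtColor(c["img"],cv2.COLOR_RGB2HSV);m=cv2.inRange(hsv,(0,120,30),(14,255,200))
for q in cv2.findContours(m,cv2.RETR_EXTERNAL,cv2.CHAIN_APPROX_NONE)[0]:
    if cv2.contourArea(q)>150:q=q[:,0,:];print(q.min(0),q.max(0),len(q))
for y in range(200,330,10):print(y,np.where(m[y,260:390]>0)[0][[0,-1]]+260 if m[y,260:390].any() else None)
E
```

```text
clock: 24.85
tcp_pos: [0.677, -0.0643, 0.1956]
tool_rot: [-3.14, 0.0, 1.673]
wrist_force: [0.1, 0.0, 0.1]
gripper_width: 0.234
finger_force: 30.0
[ 0.677  -0.0643  0.1956] [-3.1404  0.0002  1.6727] [0.0792 0.0137 0.0596] [ 0.0116 -0.0821  0.043 ] [ 3.1016  3.1814 -4.3852]
[210 283] [271 331] 177
[612 280] [639 345] 281
[301 158] [347 380] 530
[198  72] [271 261] 551
200 [260 345]
210 [260 347]
220 [260 347]
230 [267 347]
240 [268 347]
250 [268 346]
260 [269 342]
270 [269 342]
280 [303 352]
290 [270 340]
300 [266 344]
310 [260 344]
320 [260 346]
```

Run:
```python
from op import *
np.set_printoptions(precision=1,suppress=True,linewidth=160)
c=pickle.load(open("w11.pkl","rb"));T=tool()
E=lambda x,y,z:(T@[x,y,z,1])[:3]
# tool z points down: handle top ~ tool z +0.0045, bottom +0.0265
print("expected px end top",proj(c,[E(.052,-.011,.0045),E(.052,.011,.0045),E(.03,-.011,.0045),E(.03,.011,.0045)]))
print("head", proj(c,[E(-.052,-.021,.0225),E(-.052,.021,.0225),E(-.1,-.021,.0225),E(-.1,.021,.0225)]))
im=c["img"];hsv=cv2.cvtColor(im,cv2.COLOR_RGB2HSV)
print([(y,*im[y,324]) .__str__().replace('np.uint8','') for y in range(140,200,3)])
for y in(180,200,215,230):print(y,[tuple(int(v) for v in im[y,x]) for x in range(292,360,4)])
```

```text
expected px end top [[301.1 203.3]
 [351.3 203.4]
 [301.9 250.8]
 [350.3 250.8]]
head [[290.2 371.3]
 [361.1 371.4]
 [293.8 426.6]
 [357.2 426.7]]
['(140, (192), (219), (213))', '(143, (194), (219), (214))', '(146, (194), (219), (215))', '(149, (190), (214), (208))', '(152, (212), (173), (127))', '(155, (218), (173), (120))', '(158, (178), (134), (90))', '(161, (146), (100), (63))', '(164, (112), (76), (49))', '(167, (75), (52), (33))', '(170, (76), (52), (34))', '(173, (75), (51), (33))', '(176, (75), (51), (32))', '(179, (75), (52), (33))', '(182, (76), (52), (34))', '(185, (76), (53), (33))', '(188, (76), (52), (33))', '(191, (77), (53), (34))', '(194, (70), (48), (30))', '(197, (44), (28), (19))']
180 [(100, 81, 56), (96, 77, 53), (94, 76, 52), (92, 74, 52), (91, 73, 51), (94, 76, 53), (130, 90, 56), (138, 94, 59), (75, 52, 32), (72, 50, 32), (149, 101, 65), (149, 102, 64), (141, 96, 61), (125, 88, 57), (198, 158, 109), (195, 155, 108), (209, 167, 116)]
200 [(98, 77, 54), (142, 113, 78), (180, 145, 100), (61, 43, 30), (43, 27, 19), (43, 27, 17), (44, 28, 21), (44, 28, 19), (44, 27, 20), (44, 27, 18), (44, 26, 19), (44, 28, 20), (43, 26, 18), (44, 28, 20), (205, 163, 113), (213, 169, 118), (213, 170, 118)]
215 [(237, 215, 156), (240, 219, 159), (184, 157, 113), (90, 56, 38), (105, 65, 45), (108, 65, 45), (107, 64, 44), (107, 65, 45), (105, 64, 44), (104, 63, 43), (103, 64, 44), (54, 34, 24), (53, 33, 25), (52, 32, 22), (112, 87, 59), (213, 170, 118), (213, 170, 118)]
230 [(229, 202, 146), (238, 217, 158), (224, 193, 139), (49, 30, 21), (53, 32, 22), (55, 34, 24), (70, 51, 30), (111, 89, 45), (110, 89, 46), (110, 88, 45), (88, 68, 37), (54, 33, 25), (55, 35, 26), (52, 33, 22), (120, 94, 64), (212, 170, 118), (209, 167, 117)]
```

```bash
python3 -m handwheel '[[3.1,3.2,20,0,0,0.1,12],[0,0,35,0,0,0,12],[0,0,35,0,0,0,12],[0,0,25,0,0,0,12],[0,0,10,0,0,0,12]]' >/dev/null
python3 -m handwheel '[[0,0,0,0,0,0,12],[0,0,0,0,0,0,12],[0,0,0,0,0,0,12]]'
python3 - <<'E'
from h import *
s=sense();print(s["tcp_pos"],s["tool_rot"],toolmove((np.array([.6799,-.0609,.0456])-s["tcp_pos"])*1e3))
E
```

```text
clock: 25.57
tcp_pos: [0.6819, -0.0615, 0.0729]
tool_rot: [3.139, 0.001, 1.669]
wrist_force: [-0.9, 1.2, -0.5]
gripper_width: 0.236
finger_force: 30.0
[ 0.68186738 -0.06145732  0.07293892] [3.13869569e+00 5.73317403e-04 1.66943594e+00] [ 0.76403514 -1.98212697 27.33286153]
```

```bash
python3 -m handwheel '[[0.7,-1.6,8,0,0,0,12],[0,0,6,0,0,0,12],[0,0,3,0,0,0,12],[0,0,0,0,0,0,12]]'
python3 -m handwheel '[[0,0,2.5,0,0,0,12],[0,0,2.5,0,0,0,12],[0,0,0,0,0,0,12]]'
python3 - <<'E'
from h import *
s=sense();print(s["tcp_pos"],s["tool_rot"],toolmove((np.array([.6799,-.0609,.0456])-s["tcp_pos"])*1e3))
E
```

```text
clock: 25.9
tcp_pos: [0.6787, -0.0601, 0.0532]
tool_rot: [-3.141, -0.0, 1.67]
wrist_force: [1.1, 0.3, -0.9]
gripper_width: 0.239
finger_force: 30.0
clock: 26.15
tcp_pos: [0.6787, -0.0602, 0.0483]
tool_rot: [-3.141, -0.0, 1.67]
wrist_force: [-0.6, 0.1, -1.3]
gripper_width: 0.236
finger_force: 30.0
[ 0.67869388 -0.06017236  0.04828416] [-3.14099165e+00 -1.03790718e-04  1.67023158e+00] [-0.84405511  1.12954642  2.6833957 ]
```

```bash
python3 -m handwheel '[[-0.6,0.8,1,0,0,0,12],[0,0,1,0,0,0,12],[0,0,0,0,0,0,12]]'
python3 -m handwheel '[[0,0,0.7,0,0,0,12],[0,0,0,0,0,0,12]]'
```

```text
clock: 26.4
tcp_pos: [0.6798, -0.0607, 0.0466]
tool_rot: [-3.141, -0.0, 1.67]
wrist_force: [0.5, -0.3, -0.7]
gripper_width: 0.235
finger_force: 30.0
clock: 26.57
tcp_pos: [0.6798, -0.0607, 0.046]
tool_rot: [-3.141, -0.0, 1.67]
wrist_force: [-0.2, 0.2, -0.9]
gripper_width: 0.236
finger_force: 30.0
```

```bash
python3 -m handwheel '[[0,0,0.7,0,0,0,12],[0,0,0,0,0,0,12]]'
python3 -m handwheel '[[0,0,0.6,0,0,0,12],[0,0,0,0,0,0,12]]'
```

```text
clock: 26.73
tcp_pos: [0.6797, -0.0607, 0.0453]
tool_rot: [-3.142, -0.0, 1.67]
wrist_force: [1.2, -0.1, -1.1]
gripper_width: 0.233
finger_force: 30.0
clock: 26.9
tcp_pos: [0.6798, -0.0608, 0.0452]
tool_rot: [-3.142, -0.0, 1.67]
wrist_force: [-1.4, 0.4, 3.5]
gripper_width: 0.238
finger_force: 30.0
```

```bash
python3 -m handwheel '[[0,0,-0.6,0,0,0,24],[0,0,0,0,0,0,30],[0,0,0,0,0,0,34],[0,0,0,0,0,0,34],[0,0,-4,0,0,0,34]]'
python3 -m handwheel '[[0,0,-20,0,0,0,34],[0,0,-35,0,0,0,34],[0,0,-38,0,0,0,34],[-10,-15,-35,0,0,0,34],[-10,-15,-35,0,0,0,34]]' >/dev/null
python3 -m handwheel '[[-10,-15,-35,0,0,0,60],[-10,-15,-20,0,0,0,60],[-10,-15,0,0,0,0,60],[0,0,0,0,0,0,60],[0,0,0,0,0,0,60]]'
python3 -m handwheel '[[0,0,0,0,0,0,60],[0,0,0,0,0,0,60]]' >/dev/null
cat > fin.py <<'E'
from op import *
np.set_printoptions(precision=2,suppress=True,linewidth=160)
A=np.array([[np.cos(.1),np.sin(.1)],[-np.sin(.1),np.cos(.1)]]);o=np.array([.6333,-.0475])
f=lambda c,p,z:(onz(c,p,z)[:,:2]-o)@A.T*1e3
def w(x,y,z):return np.r_[o+A.T@(np.array([x,y])/1e3),z]
E
python3 - <<'E'
from fin import *
print(sense()["tcp_pos"])
c=snap("wrist","w12");pickle.dump(c,open("w12.pkl","wb"));hs=cv2.cvtColor(c["img"],cv2.COLOR_RGB2HSV)
m=cv2.inRange(hs,(8,70,70),(24,255,255));m=cv2.morphologyEx(m,cv2.MORPH_OPEN,np.ones((5,5)))
q=max(cv2.findContours(m,cv2.RETR_EXTERNAL,cv2.CHAIN_APPROX_NONE)[0],key=cv2.contourArea)[:,0,:]
W=f(c,q,.03)
for k,sel in(("far",(abs(W[:,0]-90)<6)&(abs(W[:,1])<110)),("near",(abs(W[:,0]+90)<6)&(abs(W[:,1]-20)<110)),("+y",(abs(W[:,1]-140)<6)&(abs(W[:,0])<70)),("-y",(abs(W[:,1]+140)<6)&(abs(W[:,0])<70))):
    P=W[sel];i=0 if k in("far","near") else 1
    if len(P)>10:print(k,len(P),np.median(P[:,i]),np.polyfit(P[:,1-i],P[:,i],1))
b=cv2.inRange(hs,(95,90,60),(112,255,255))
for q in cv2.findContours(b,cv2.RETR_EXTERNAL,cv2.CHAIN_APPROX_NONE)[0]:
    if cv2.contourArea(q)>150:q=q[:,0,:];P=f(c,q,.05);print("blue",P.min(0),P.max(0))
m=cv2.inRange(hs,(0,110,30),(14,255,200));P0=proj(c,[w(45,30,.041),w(45,-66,.041)]);print("handle exp px",P0)
for y in(25,0,-25,-50):
    ps=proj(c,[w(x,y,.041) for x in np.arange(25,66,1.)]);v=[c["img"][int(round(p[1])),int(round(p[0]))].astype(int) for p in ps];print(y,[int(k[0]) for k in v])
ps=proj(c,[w(45,y,.041) for y in np.arange(-130,50,3.)]);print("along",[tuple(int(t) for t in c["img"][int(round(p[1])),int(round(p[0]))]) for p in ps])
E
```

```text
clock: 27.32
tcp_pos: [0.6793, -0.0607, 0.0487]
tool_rot: [-3.14, -0.0, 1.67]
wrist_force: [0.7, 0.9, -0.0]
gripper_width: 0.37
finger_force: 0.0
clock: 28.15
tcp_pos: [0.6099, -0.1182, 0.2679]
tool_rot: [3.141, 0.0, 1.669]
wrist_force: [-0.1, -0.4, -0.0]
gripper_width: 0.655
finger_force: 0.0
[ 0.61 -0.12  0.27]
far 197 89.08369404192732 [ 0.   88.99]
near 202 -88.94566680455009 [ -0.01 -88.04]
+y 100 138.51426383480333 [ -0.01 138.34]
-y 122 -139.17464893501403 [  -0.  -139.3]
blue [ -49.83 -373.09] [  37.38 -349.02]
blue [ -49.8  -295.07] [  35.77 -282.48]
blue [-70.09 -91.93] [-14.08 -76.82]
blue [-70.48 -68.4 ] [-13.4  -15.72]
blue [-55.24  67.47] [-28.78  88.22]
handle exp px [[399.28 117.08]
 [396.4  208.27]]
25 [170, 172, 174, 172, 158, 121, 73, 48, 62, 78, 89, 94, 96, 96, 98, 104, 122, 150, 171, 179, 173, 155, 129, 105, 95, 94, 93, 90, 82, 76, 98, 140, 175, 183, 183, 181, 178, 177, 177, 178, 178]
0 [164, 166, 166, 168, 160, 132, 86, 49, 52, 68, 83, 92, 97, 99, 100, 100, 101, 100, 99, 98, 96, 97, 96, 95, 95, 95, 95, 94, 89, 81, 90, 136, 185, 200, 197, 196, 195, 196, 196, 196,
[... 631 characters left out ...]
(150, 109, 78), (173, 157, 143), (188, 183, 177), (188, 185, 178), (190, 187, 181), (188, 187, 181), (200, 179, 140), (213, 171, 89), (147, 111, 62), (106, 68, 48), (105, 66, 46), (105, 66, 46), (104, 65, 45), (103, 64, 45), (104, 65, 45), (104, 64, 45), (103, 64, 44), (101, 62, 43), (101, 60, 42), (101, 62, 43), (100, 61, 42), (100, 62, 43), (100, 61, 42), (100, 61, 42), (100, 61, 42), (99, 61, 41), (99, 60, 41), (100, 61, 42), (96, 58, 40), (97, 59, 40), (98, 60, 42), (97, 60, 41), (97, 59, 40), (96, 59, 40), (95, 57, 39), (96, 58, 39), (185, 147, 76), (201, 162, 82), (129, 94, 53), (94, 58, 40), (77, 47, 33), (71, 51, 32), (150, 120, 82), (202, 160, 112), (145, 146, 134), (167, 190, 186)]
```

```bash
python3 -c "
from station import *
print(job_done())"
```

```text
the job is handed in; nothing more can be done
None
```

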